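# Nest the dough cutters on the crowded baking tray

### The arm

A 6-joint arm with a two-finger parallel gripper is mounted at the origin on the work surface. World frame = base frame: x ahead of the robot, y to its left, z up, the work surface at z = 0. Lengths are in mm, angles in rad, forces in N, time in s.
With the tool pointing down it reaches from about 300 to 875 mm from the base axis. Payload 6.4 kg.
Tool frame: the origin (TCP) lies midway between the tips of the shut fingers; the grasp point (between the pads) lies 19 mm behind it; z points along the fingers, y is the direction in which the jaws open and shut (so a half turn about z gives the same grasp; the last joint's range is limited). The gripper opens to 85 mm and grips with 20 to 120 N. Pads are 22 mm wide; open, the fingers measure 114 mm over their backs; the gripper's body (76 mm by 85 mm) begins 54 mm behind the grasp point. The pads swing forward as they close: fully open they stand 13 mm farther back than shut.
Start: joints at [1.048, 0.181, 1.607, -0, 1.354, -0.206], TCP at [179.117, 546.405, 202.388] pointing down, gripper open.
Joint ranges: [-2.99, 2.99], [-0.89, 2.07], [0.3, 2.58], [-1.14, 4.28], [0, 2.63], [-3.12, 3.12]. Speed limits (rad/s): [2.57, 2.57, 3.01, 3.14, 3.14, 3.14].

### API

Orientations are given as a unit quaternion [x, y, z, w].
In Python, from bench import monitor, capture, get_calibration, sign_off, nets gives the robot as it stands.
- The arm moves only by the shell command python3 -m inch 'ROWS' [OPENING] [FORCE]. ROWS is JSON, a list of rows, each a list of 2 entries, a list of its own where there are three numbers: the shift along the world's x, y, z in units of 25 mm (1.0 is 25 mm), then the turn about the world's z in units of 6 degrees (1.0 is 6 degrees). In form: [[[dx, dy, dz], twist], ...]. A call has 1 to 20 rows; each row is the pose to reach, as a shift and turn from the pose commanded when the call began; what a row does not reach only later rows make up. A row lasts 1/10 s, in which the tool goes at most 50 mm and 8.59 degrees, less where a joint would pass 70% of its speed; a pose out of reach is approached as far as the arm can. A call with a gripper value outside its range is refused whole. OPENING is the opening in per cent of the stroke, from 0 (shut) to 100 (fully open), set as the call begins (- or left out, the last holds). The fingers move at their own pace and stop on an object; FORCE is the grip in N (left out, the last holds). Time passes only in rows, so rows that repeat a pose let the fingers close. It gives the time, the measured TCP pose, the force and the opening at its end, in the units of the state.
- monitor.get_obs(): the state, without advancing time (a new reading comes with each control period).
- capture(name): name is "scene" or "side" or "wrist"; returns the picture (384x512x3 uint8, red, green, blue); there is no depth.
- get_calibration(name): a dict with "K" (3x3 intrinsics, pixels), "k1" (the pictures are not rectified: a ray, as slopes to the right and down, at radius r is drawn at 1 + k1 r^2 times it, then the intrinsics apply), "extrinsics" (4x4, takes a point from camera to world coordinates). Camera axes: x right, y up, looking along -z (the intrinsics and any distortion apply to the point x, -y, -z); pixel columns grow to the right and rows downward; lengths in mm; the calibration is good to about 2 mm. A picture is of the moment at which its call begins: read the wrist's pose just before it. get_calibration takes no time and is no camera call; for the wrist camera it gives the pose at the moment of the call.
- sign_off(): hands the job in, once; it reports no verdict.
Trained networks look in the newest picture that a camera, given by its name, has taken for a name from the list of things; names that differ only in an ending like _2 or _b are one class to them, and where a whole thing is asked for, a point or a joint stands for the part that bears it (a point fixed in the world has none). Each returns a list of dicts, best first, with "p" (0 to 1); they miss things now and then, are a little off and sometimes report something else, mostly with a low value. They report only what shows in the picture. A call takes as long as a camera call. They do not tell look-alikes from the thing itself.
- nets.cut_out(camera, label): "pixels" (384x512 bool, what is visible of it) and "bbox" ([left, top, right, bottom] in pixels, round what is visible of it).
The state is a dict: "time": time; "joints": joint angles; "dq": joint speeds; "joint_efforts": joint torques, N m; "position": TCP position; "tcp_rot": TCP orientation; "force": force on the tool from outside, world axes, zero at the start; "wrist_torque": the same for the moment, N m; "gripper_width": opening from 0.0 (shut) to 1.0 (fully open).
Only numpy, scipy, OpenCV 4.12 (cv2) and the standard library are available. Lean on these libraries where they do the work, as an engineer would, in place of code of your own. Each camera call takes 0.05 s, during which the arm holds its last target.

### The job

Tidy away the four round dough cutters as a nest on the clear patch of the round black baking tray: stand the smallest there first, then set the next larger over it, then the next, and last the largest over them all, so that every cutter stands flat on the tray floor. Set each one down rather than dropping it, and do not touch the shaker, the jar or the bowl that already stand on the tray.

Things in the scene. Friction and masses are not known exactly. Their poses are not given: they have to be found in the camera images.
- cutter_1: Smallest of four dough cutters of one pattern: open steel ring, outer diameter 46 mm, 20 mm high, wall 2 mm; over it a bowed strap handle with a black grip 24 mm long (x), 14 mm wide (y), 10 mm thick, centred, its top 44 mm above the ring's lower edge. About 45 g. Starts upright on the bench. Origin: centre of the lower edge; z up. 
- cutter_2: Second smallest of four dough cutters of one pattern: open steel ring, outer diameter 64 mm, 27 mm high, wall 2 mm; over it a bowed strap handle with a black grip 34 mm long (x), 14 mm wide (y), 10 mm thick, centred, its top 62 mm above the ring's lower edge. About 65 g. Starts upright on the bench. Origin: centre of the lower edge; z up. Ring fits over cutter_1 with 7 mm free all round.
- cutter_3: Second largest of four dough cutters of one pattern: open steel ring, outer diameter 82 mm, 34 mm high, wall 2 mm; over it a bowed strap handle with a black grip 44 mm long (x), 14 mm wide (y), 10 mm thick, centred, its top 80 mm above the ring's lower edge. About 90 g. Starts upright on the bench. Origin: centre of the lower edge; z up. Fits over cutter_2 the same way.
- cutter_4: Largest of four dough cutters of one pattern: open steel ring, outer diameter 100 mm, 41 mm high, wall 2 mm; over it a bowed strap handle with a black grip 54 mm long (x), 14 mm wide (y), 10 mm thick, centred, its top 98 mm above the ring's lower edge. About 120 g. Starts upright on the bench. Origin: centre of the lower edge; z up. Fits over cutter_3 the same way.
- tray: Round black baking tray, fixed. Flat floor 316 mm across, 3 mm above the bench; sloping edge 16 mm high, 344 mm across. Shaker, jar and bowl leave one clear side. Origin: centre of underside; yaw has no meaning. Nested cutters: each grip's top is 18 mm above the next smaller's, so fingertips over 15 mm below a grip's top foul the one inside. Handles need not line up.
- shaker: Sugar shaker of bare metal with a domed pierced top, 71 mm in diameter, 85 mm high, standing loose on the tray. To be left alone. Origin: centre of its underside, z up.
- jar: Amber glass jar with white screw cap, 68 mm in diameter, 80 mm high, standing loose on the tray. To be left alone. Origin: centre of its underside, z up.
- bowl: Small white bowl, 100 mm across the rim, 42 mm high, foot about 45 mm across, standing loose on the tray. To be left alone. Origin: centre of its underside, z up.
Mind the look-alikes: they are no part of the job. What is shaped like the cutter_3 but blue is not meant.

How it is judged (in metres and radians):
On the way, in this order (a step that is already met when the one before it is completed fails the run):
1. the smallest cutter stands upright on the tray floor, released and at rest (z of cutter_1 in the frame of tray between 0 and 0.007 m and angle between cutter_1's own z axis and vertical below 0.06 rad and horizontal distance between cutter_1 and tray below 0.139 m and linear speed of cutter_1 below 0.02 m/s and angular speed of cutter_1 below 0.2 rad/s and contact force between cutter_1 and the fingers below 0.05 N), for 0.2 s.
2. the second cutter stands flat on the tray over the smallest, released (z of cutter_2 in the frame of tray between 0 and 0.007 m and angle between cutter_2's own z axis and vertical below 0.06 rad and horizontal distance between cutter_2 and tray below 0.13 m and horizontal distance between cutter_2 and cutter_1 below 0.01 m and linear speed of cutter_2 below 0.02 m/s and angular speed of cutter_2 below 0.2 rad/s and contact force between cutter_2 and the fingers below 0.05 N), for 0.2 s.
3. the third cutter stands flat on the tray over the second, released (z of cutter_3 in the frame of tray between 0 and 0.007 m and angle between cutter_3's own z axis and vertical below 0.06 rad and horizontal distance between cutter_3 and tray below 0.121 m and horizontal distance between cutter_3 and cutter_2 below 0.01 m and linear speed of cutter_3 below 0.02 m/s and angular speed of cutter_3 below 0.2 rad/s and contact force between cutter_3 and the fingers below 0.05 N), for 0.2 s.
4. the largest cutter stands flat on the tray over the other three, released (z of cutter_4 in the frame of tray between 0 and 0.007 m and angle between cutter_4's own z axis and vertical below 0.06 rad and horizontal distance between cutter_4 and tray below 0.112 m and horizontal distance between cutter_4 and cutter_3 below 0.01 m and linear speed of cutter_4 below 0.02 m/s and angular speed of cutter_4 below 0.2 rad/s and contact force between cutter_4 and the fingers below 0.05 N), for 0.2 s.
At the end, for the whole second after the job is handed in: All four cutters upright (0.06 rad), on the tray floor (4 mm), each axis within 10 mm of the next smaller one's, the largest within 112 mm of the tray's centre, released, at rest; shaker, jar and bowl upright, untouched, within 10 mm of where they were (all of step 1 and all of step 2 and all of step 3 and all of step 4 and distance of each of shaker, jar, bowl from where it was at the start of the episode below 0.01 m and angle between each of shaker, jar, bowl's own z axis and vertical below 0.06 rad).
It fails at once if the shaker on the tray is touched by the robot or a cutter (contact force between shaker and the arm above 0.3 N or contact force between shaker and the fingers above 0.3 N or contact force between shaker and cutter_1 above 0.3 N or contact force between shaker and cutter_2 above 0.3 N or contact force between shaker and cutter_3 above 0.3 N or contact force between shaker and cutter_4 above 0.3 N).
It fails at once if the jar on the tray is touched by the robot or a cutter (contact force between jar and the arm above 0.3 N or contact force between jar and the fingers above 0.3 N or contact force between jar and cutter_1 above 0.3 N or contact force between jar and cutter_2 above 0.3 N or contact force between jar and cutter_3 above 0.3 N or contact force between jar and cutter_4 above 0.3 N).
It fails at once if the bowl on the tray is touched by the robot or a cutter (contact force between bowl and the arm above 0.3 N or contact force between bowl and the fingers above 0.3 N or contact force between bowl and cutter_1 above 0.3 N or contact force between bowl and cutter_2 above 0.3 N or contact force between bowl and cutter_3 above 0.3 N or contact force between bowl and cutter_4 above 0.3 N).
It fails at once if a cutter is dropped or thrown (moves faster than 0.5 m/s out of the gripper, a fall of about 13 mm) ((linear speed of cutter_1 above 0.5 m/s and contact force between cutter_1 and the fingers below 0.01 N) or (linear speed of cutter_2 above 0.5 m/s and contact force between cutter_2 and the fingers below 0.01 N) or (linear speed of cutter_3 above 0.5 m/s and contact force between cutter_3 and the fingers below 0.01 N) or (linear speed of cutter_4 above 0.5 m/s and contact force between cutter_4 and the fingers below 0.01 N)).
It also fails if it takes over 128 s, if anything falls off the work surface, if the arm or the gripper's body presses on something with over 40 N, if the wrist force passes 120 N, or if a joint passes its speed limit or range.

## Working session

There is one attempt and no reset: what is moved stays moved. The work goes in short steps, Python scripts to look and compute and a shell command to move; the robot and the scene stay as the last step left them, time stands still between calls to the robot, and variables do not carry over. Pictures are saved under pics/ and viewed, and the job is handed in when it is done.

```bash
ls; mkdir -p pics
python3 - <<'E'
from bench import monitor, capture, get_calibration
import cv2
o=monitor.get_obs(); print(o)
for n in ("scene","side","wrist"):
    im=capture(n); cv2.imwrite(f"pics/{n}0.png",im[:,:,::-1]); c=get_calibration(n); print(n,c)
E
```

```text
pics
{'time': 0.0, 'joints': array([ 1.04768463e+00,  1.81528455e-01,  1.60801450e+00,  1.64645222e-05,
        1.35379272e+00, -2.06302882e-01]), 'dq': array([ 0.00107928,  0.00105936,  0.0007341 , -0.00035689,  0.00103171,
        0.00087806]), 'joint_efforts': array([ 1.04868435e-03, -4.44860208e+01, -3.51336551e+01, -3.00381025e-04,
        9.11783951e-03,  1.41458258e-05]), 'position': array([178.80597276, 545.85984455, 201.48813306]), 'tcp_rot': array([ 1.57744490e-01,  9.87479578e-01, -8.11322280e-04, -3.18355522e-04]), 'force': array([-0.97322796,  0.18378269,  0.25789254]), 'wrist_torque': array([-0.00744867,  0.06454356, -0.03302259]), 'gripper_width': 0.9966383065468254}
scene {'K': array([[450.07066086,   0.        , 244.6204039 ],
       [  0.        , 450.07066086, 192.91230024],
       [  0.        ,   0.        ,   1.        ]]), 'k1': -0.0047542126888666875, 'extrinsics': array([[ 1.75771890e-01, -6.02789833e-01,  7.78298568e-01,
         1.38066364e+03],
       [ 9.84160639e-01,  8.90743829e-02, -1.53276195e-01,
        -2.41726139e+02],
       [ 2.30668671e-02,  7.
[... 544 characters left out ...]
2,  7.24014649e-01,  6.89588696e-01,
         6.96944177e+02],
       [ 0.00000000e+00,  0.00000000e+00,  0.00000000e+00,
         1.00000000e+00]])}
wrist {'K': array([[278.79679809,   0.        , 255.20807101],
       [  0.        , 278.79679809, 190.6982624 ],
       [  0.        ,   0.        ,   1.        ]]), 'k1': -0.00803156484707976, 'extrinsics': array([[ 3.12692594e-01, -9.13429310e-01, -2.60519170e-01,
         1.12445504e+02],
       [ 9.49850687e-01,  2.99935518e-01,  8.84440935e-02,
         5.67736444e+02],
       [-2.64847523e-03, -2.75110125e-01,  9.61409072e-01,
         3.73808975e+02],
       [ 0.00000000e+00,  0.00000000e+00,  0.00000000e+00,
         1.00000000e+00]])}
```

View pics/scene0.png

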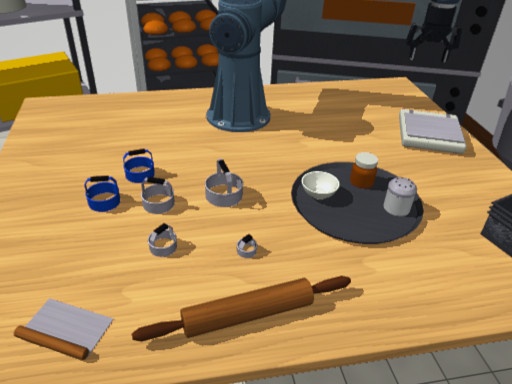

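View pics/side0.png

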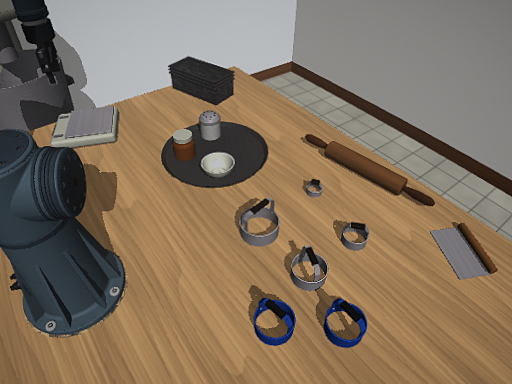

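View pics/wrist0.png

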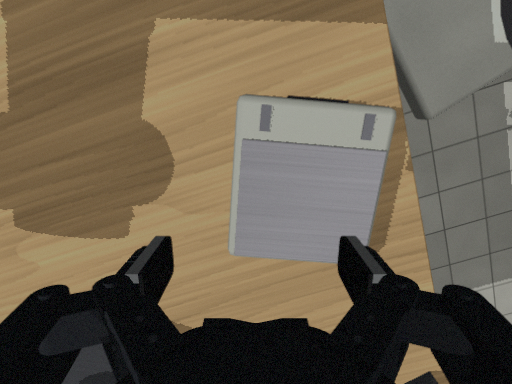

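The steel cutters, in the scene picture by pixel, are c1 (247,246), c2 (162,240), c3 (158,195) and c4 (224,187). The look-alikes are blue, at (103,194) and (139,166). On the tray the bowl is at (321,186), the jar at (365,171) and the shaker at (400,196). Next I run the networks and measure positions.

```bash
cat > h.py <<'E'
import numpy as np, cv2
from bench import monitor, capture, get_calibration, nets
def proj(P,c):
    P=np.atleast_2d(P).astype(float); E=c["extrinsics"]
    q=(P-E[:3,3])@E[:3,:3]; x=q[:,0]/-q[:,2]; y=-q[:,1]/-q[:,2]
    s=1+c["k1"]*(x*x+y*y); K=c["K"]
    return np.c_[K[0,0]*x*s+K[0,2],K[1,1]*y*s+K[1,2]]
def ray(uv,c):
    uv=np.atleast_2d(uv).astype(float); K=c["K"]
    d=np.c_[(uv[:,0]-K[0,2])/K[0,0],(uv[:,1]-K[1,2])/K[1,1]]; u=d.copy()
    for _ in range(10): u=d/(1+c["k1"]*(u**2).sum(1,keepdims=True))
    v=np.c_[u[:,0],-u[:,1],-np.ones(len(u))]@c["extrinsics"][:3,:3].T
    return c["extrinsics"][:3,3],v
def onz(uv,c,z):
    o,v=ray(uv,c); return (o+v*((z-o[2])/v[:,2])[:,None])[:,:2]
def circ(x,y,r,z,n=72):
    a=np.linspace(0,2*np.pi,n,endpoint=False); return np.c_[x+r*np.cos(a),y+r*np.sin(a),np.full(n,z)]
SP={1:(23,20,24,44),2:(32,27,34,62),3:(41,34,44,80),4:(50,41,54,98)}
E
python3 - <<'E'
from h import *
ims={}
for n in ("scene","side"):
    im=capture(n); c=get_calibration(n); ims[n]=im; print(n)
    for l in ("cutter_1","tray","shaker","jar","bowl"):
        for d in nets.cut_out(n,l):
            m=d["pixels"]; px=im[m].mean(0).astype(int); ys,xs=np.nonzero(m)
            # dark part
            dk=m&(im.max(2)<60); yy,xx=np.nonzero(dk)
            print(l,round(d["p"],2),np.round(d["bbox"]),"rgb",px,"grip",(xx.mean().round(1),yy.mean().round(1),len(xx)) if len(xx) else None,
             "ground",onz([[ (d["bbox"][0]+d["bbox"][2])/2,(d["bbox"][1]+d["bbox"][3])/2]],c,10).round()[0])
E
```

```text
scene
cutter_1 0.95 [205. 159. 243. 206.] rgb [101  95  98] grip (np.float64(223.0), np.float64(165.9), 64) ground [ 390. -105.]
cutter_1 0.86 [139. 174. 173. 214.] rgb [94 88 89] grip (np.float64(155.2), np.float64(180.1), 89) ground [ 415. -290.]
cutter_1 0.83 [ 85. 174. 118. 215.] rgb [40 52 97] grip (np.float64(99.6), np.float64(178.3), 73) ground [ 396. -430.]
cutter_1 0.8 [240. 235. 259. 258.] rgb [105  98  99] grip (np.float64(246.9), np.float64(238.5), 51) ground [648. -83.]
cutter_1 0.64 [121. 145. 155. 183.] rgb [ 41  55 102] grip (np.float64(136.6), np.float64(151.7), 58) ground [ 264. -338.]
tray 0.75 [290. 163. 426. 246.] rgb [57 56 60] grip (np.float64(355.7), np.float64(199.9), 1472) ground [536. 227.]
shaker 0.76 [384. 175. 416. 217.] rgb [136 135 139] grip None ground [519. 353.]
jar 0.71 [351. 151. 381. 188.] rgb [129 100  72] grip (np.float64(366.0), np.float64(182.0), 2) ground [387. 311.]
bowl 0.55 [304. 170. 337. 200.] rgb [186 189 178] grip None ground [440. 156.]
side
cutter_1 0.97 [338. 222. 370. 250.] rgb [80 72 68] grip (np.float64(355.4), np.float64(231.0)
[... 395 characters left out ...]
er_1 0.64 [252. 297. 296. 345.] rgb [18 33 77] grip (np.float64(276.4), np.float64(312.0), 271) ground [ 309. -331.]
cutter_1 0.45 [304. 176. 323. 196.] rgb [73 68 68] grip (np.float64(314.2), np.float64(184.2), 64) ground [660. -80.]
tray 0.88 [162. 119. 268. 184.] rgb [49 47 46] grip (np.float64(218.6), np.float64(155.7), 3799) ground [516. 224.]
shaker 0.77 [198. 111. 222. 141.] rgb [113 110 110] grip (np.float64(213.1), np.float64(127.4), 29) ground [581. 362.]
jar 0.7 [172. 132. 193. 162.] rgb [104  83  67] grip (np.float64(187.3), np.float64(148.4), 42) ground [446. 310.]
bowl 0.65 [202. 151. 236. 179.] rgb [159 161 151] grip (np.float64(220.8), np.float64(175.0), 4) ground [491. 161.]
```

Run:
```python
from h import *
from scipy.optimize import least_squares
C={n:get_calibration(n) for n in("scene","side")}
def gripbox(x,y,yaw,L,zt):
    return np.array([[x+a*np.cos(yaw)-b*np.sin(yaw),y+a*np.sin(yaw)+b*np.cos(yaw),z] for a in(-L/2,L/2) for b in(-7,7) for z in(zt-10,zt)])
def cut(k):
    r,h,L,t=SP[k]
    return lambda p: np.vstack([circ(p[0],p[1],r,0),circ(p[0],p[1],r,h),gripbox(p[0],p[1],p[2],L,t)])
cyl=lambda r,z0,z1:(lambda p:np.vstack([circ(p[0],p[1],r,z0),circ(p[0],p[1],r,z1)]))
O={"c1":(cut(1),[650,-82],[240,235,259,258],[304,176,323,196],(246.9,238.5),(314.2,184.2)),
"c2":(cut(2),[614,-278],[148,224,177,256],[338,222,370,250],None,None),
"c3":(cut(3),[440,-280],[139,174,173,214],[287,248,326,289],None,None),
"c4":(cut(4),[420,-103],[205,159,243,206],[239,198,278,250],None,None),
"tray":(lambda p:np.vstack([circ(*p[:2],172,16),circ(*p[:2],158,0)]),[530,225],[290,163,426,246],[162,119,268,184]),
"shaker":(lambda p:np.vstack([circ(*p[:2],35.5,3),circ(*p[:2],35.5,60),circ(*p[:2],12,88)]),[540,355],[384,175,416,217],[198,111,222,141]),
"jar":(cyl(34,3,83),[420,310],[351,151,381,188],[172,132,193,162]),
"bowl":(lambda p:np.vstack([circ(*p[:2],22,3),circ(*p[:2],50,45)]),[460,160],[304,170,337,200],[202,151,236,179])}
for k,v in O.items():
    def f(p):
        r=[]
        for n,b in(("scene",v[2]),("side",v[3])):
            q=proj(v[0](p),C[n]); r+=list(np.r_[q.min(0),q.max(0)]-b+[0.,0,1,1] if 0 else np.r_[q.min(0),q.max(0)]-np.array(b))
        return r
    best=min((least_squares(f,[*v[1],y],loss="soft_l1") for y in(np.arange(6)*np.pi/6 if k[0]=='c' else[0])),key=lambda s:s.cost)
    print(k,best.x.round(2),"res",np.round(best.fun,1))
```

```text
c1 [652.66 -84.56   7.51] res [-1.2 -0.1  0.   0.8  0.1 -0.3 -2.1 -0.3]
c2 [ 608.65 -279.21   -3.78] res [-0.1 -1.9 -0.   1.3  1.5 -0.3 -2.7  0.1]
c3 [ 441.06 -287.5     0.88] res [ 1.1  0.2  0.5 -0.8  1.3 -0.3  0.1  3.3]
c4 [ 4.3298e+02 -1.1286e+02  6.0000e-02] res [-0.7 -0.1 -0.6  1.  -1.2  0.  -0.1 -3.3]
tray [523.14 230.32   0.  ] res [ 2.1  0.  -0.1  0.1 -0.5  0.5  1.   1.5]
shaker [558.71 326.51   0.  ] res [-1.3  4.3  0.2  0.2 -0.1 -0.  -1.9 -0.7]
jar [431.13 283.08   0.  ] res [-0.8 -0.2 -0.4  0.6 -3.5 -4.9  0.6 -1.4]
bowl [474.82 134.46   0.  ] res [-4.5  2.1  0.6  0.6 -0.6  0.9 -0.6 -1.1]
```

Run:
```python
import cv2
a=cv2.imread("pics/scene0.png")[135:270,75:275];b=cv2.imread("pics/side0.png")[165:355,225:385]
cv2.imwrite("pics/crop1.png",cv2.resize(a,None,fx=4,fy=4,interpolation=cv2.INTER_CUBIC));cv2.imwrite("pics/crop2.png",cv2.resize(b,None,fx=3,fy=3,interpolation=cv2.INTER_CUBIC))
```

```text
(no output)
```

View pics/crop1.png

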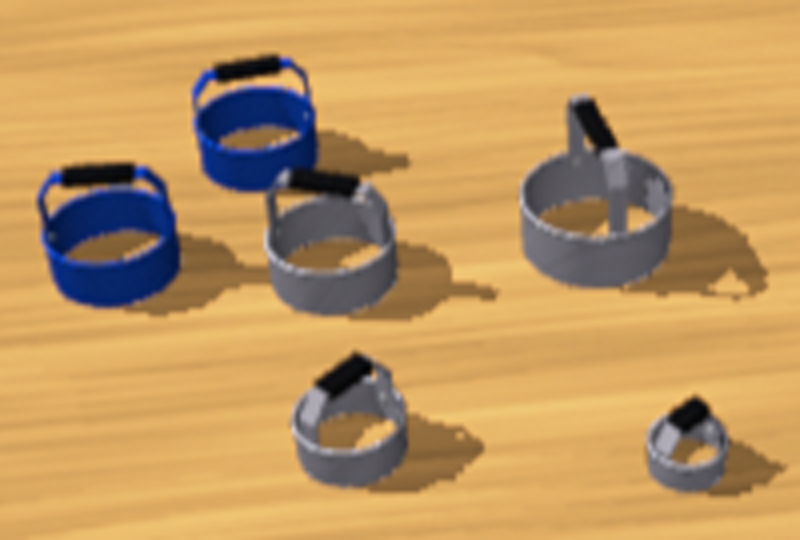

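View pics/crop2.png

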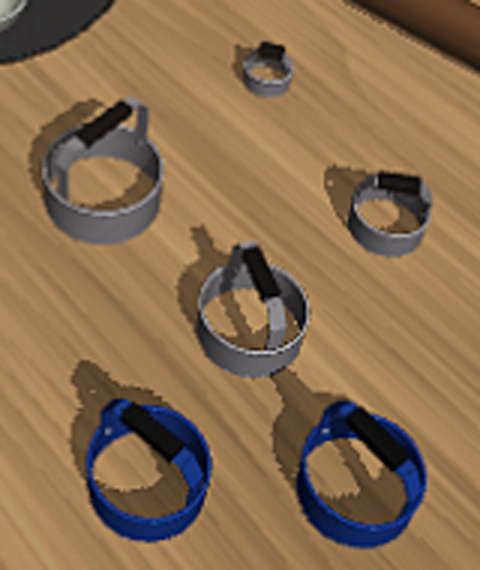

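Every cutter fits the size expected for it, and the two blue ones are ruled out. Next, the grip centres and yaws from the dark pixels.

Run:
```python
from h import *
for n,B in (("scene",{1:(236,230,262,247),2:(148,222,178,240),3:(142,172,172,187),4:(211,157,236,178)}),("side",{1:(302,177,325,191),2:(345,219,370,236),3:(298,243,322,267),4:(245,197,274,216)})):
    im=cv2.imread(f"pics/{n}0.png"); c=get_calibration(n)
    for k,(l,t,r,b) in B.items():
        m=np.zeros(im.shape[:2],bool); m[t:b,l:r]=im[t:b,l:r].max(2)<55
        nn,lab,st,_=cv2.connectedComponentsWithStats(m.astype(np.uint8)); j=1+st[1:,4].argmax()
        ys,xs=np.nonzero(lab==j); P=onz(np.c_[xs,ys],c,SP[k][3]-4); mu=P.mean(0); w,v=np.linalg.eigh(np.cov((P-mu).T))
        print(n,k,len(xs),mu.round(1),"yaw",np.degrees(np.arctan2(v[1,1],v[0,1])).round(1)%180,"len",(np.sqrt(12*w)).round(1))
```

```text
scene 1 51 [650.3 -89.6] yaw 139.0 len [16.3 23.1]
scene 2 74 [ 608.4 -279.1] yaw 140.1 len [16.7 33.2]
scene 3 87 [ 444.2 -286.6] yaw 62.0 len [21.3 44.4]
scene 4 64 [ 432.1 -113.1] yaw 9.300000000000011 len [14.3 53.3]
side 1 52 [648.3 -94.4] yaw 73.5 len [23.2 30.9]
side 2 125 [ 605.5 -288.6] yaw 87.1 len [26.1 42.5]
side 3 129 [ 446.2 -285.1] yaw 73.4 len [16.8 46.4]
side 4 118 [ 434.1 -113.4] yaw 6.5 len [17.8 56. ]
```

```bash
python3 -m inch '[[[18.9,-25.3,0],-3.8],[[18.9,-25.3,0],-3.8],[[18.9,-25.3,0],-3.8],[[18.9,-25.3,0],-3.8],[[18.9,-25.3,0],-3.8],[[18.9,-25.3,0],-3.8],[[18.9,-25.3,0],-3.8],[[18.9,-25.3,0],-3.8],[[18.9,-25.3,0],-3.8],[[18.9,-25.3,0],-3.8],[[18.9,-25.3,0],-3.8],[[18.9,-25.3,0],-3.8],[[18.9,-25.3,0],-3.8],[[18.9,-25.3,0],-3.8],[[18.9,-25.3,0],-3.8],[[18.9,-25.3,0],-3.8],[[18.9,-25.3,0],-3.8],[[18.9,-25.3,0],-3.8],[[18.9,-25.3,0],-3.8],[[18.9,-25.3,0],-3.8]]' 50 40
cat >> h.py <<'E'
def psi():
    from scipy.spatial.transform import Rotation as R
    y=R.from_quat(monitor.get_obs()["tcp_rot"]).as_matrix()[:,1]; return np.degrees(np.arctan2(y[1],y[0]))
def look(name,fn):
    c=get_calibration(name); im=capture(name); cv2.imwrite(f"pics/{fn}.png",im[:,:,::-1]); return im,c
def grip(im,c,k,z,box=None,exp=None,th=55):
    m=(im.max(2)<th); m[330:]=False
    n,lab,st,ce=cv2.connectedComponentsWithStats(m.astype(np.uint8))
    for j in range(1,n):
        if st[j,4]<60 or st[j,4]>6000: continue
        ys,xs=np.nonzero(lab==j); P=onz(np.c_[xs,ys],c,z)
        if exp is not None and np.hypot(*(P.mean(0)-exp))>40: continue
        cc=cv2.minAreaRect(P.astype(np.float32)); w,v=np.linalg.eigh(np.cov(P.T))
        print("grip comp",st[j],"mean",P.mean(0).round(1),"rect c",np.round(cc[0],1),np.round(cc[1],1),"yaw",(np.degrees(np.arctan2(v[1,1],v[0,1]))%180).round(1),"len",np.sqrt(12*w).round(1))
E
python3 - <<'E'
from h import *
o=monitor.get_obs(); print(o["time"],o["position"].round(1),psi())
im,c=look("wrist","w1"); grip(im,c,1,42,exp=(650,-88))
E
```

```text
time: 2.75
position: [651.1, -84.7, 202.7]
tcp_rot: [0.349, 0.937, 0.0, -0.0]
force: [-0.6, 0.7, 0.3]
gripper_width: 0.5
2.75 [651.1 -84.7 202.7] 49.13792637232111
grip comp [245 163  14  22 211] mean [651.2 -90.8] rect c [652.  -89.8] [15.5 24.2] yaw 128.9 len [13.3 24.6]
```

View pics/w1.png

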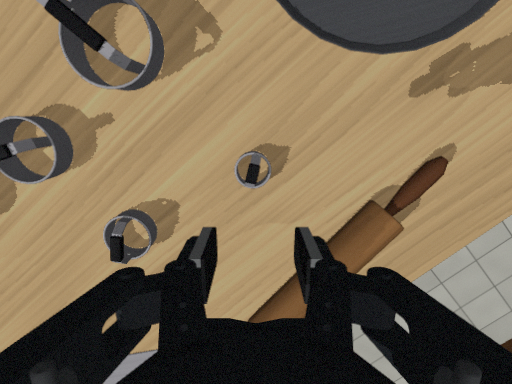

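The wrist view shows c1's ring at (254,169) and its grip at (251,174). I'll correct the pose, go lower and look again.

```bash
python3 -m inch '[[[0,-0.2,-1.5],-1.4],[[0,-0.2,-3],-1.7],[[0,-0.2,-4],-1.7],[[0,-0.2,-4],-1.7],[[0,-0.2,-4],-1.7],[[0,-0.2,-4],-1.7]]' 50 40
python3 - <<'E'
from h import *
o=monitor.get_obs(); print(o["time"],o["position"].round(1),psi())
im,c=look("wrist","w2"); grip(im,c,1,43,exp=(650,-88))
for r,z in((23,0),(23,20)):
  for p in proj(circ(651.5,-90,r,z),c).round().astype(int): im[p[1],p[0]]=(255,0,0)
cv2.imwrite("pics/w2.png",cv2.resize(im[100:300,150:380,::-1],None,fx=3,fy=3))
E
```

```text
time: 3.4
position: [653.2, -91.2, 105.0]
tcp_rot: [0.431, 0.902, 0.0, 0.002]
force: [0.6, -0.1, 0.2]
gripper_width: 0.5
3.4 [653.2 -91.2 105. ] 38.88722770746157
grip comp [246 177  20  28 417] mean [651.1 -90.2] rect c [651.6 -89.4] [16.8 24.6] yaw 128.1 len [13.6 24.9]
```

View pics/w2.png

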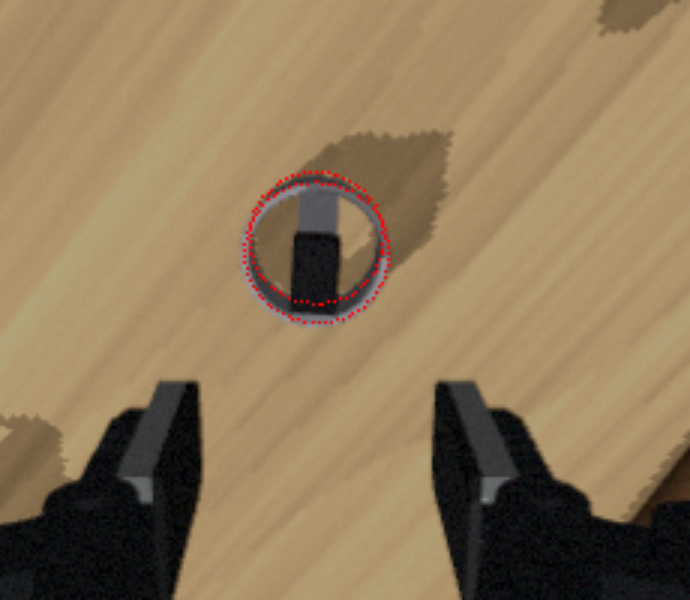

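```bash
python3 -m inch '[[[0,0.04,-1],0],[[0,0.04,-2],0],[[0,0.04,-2.6],0],[[0,0.04,-2.86],0],[[0,0.04,-2.86],0],[[0,0.04,-2.86],0]]' 50 40
python3 -m inch '[[[0,0,0],0],[[0,0,0],0],[[0,0,0],0],[[0,0,0],0],[[0,0,0],0],[[0,0,0],0],[[0,0,0],0],[[0,0,0],0]]' 0 40
python3 -m inch '[[[0,0,0.5],0],[[0,0,1.5],0],[[0,0,3],0],[[0,0,4],0],[[0,0,4],0],[[0,0,4],0]]'
python3 - <<'E'
from h import *
im,c=look("wrist","w3");print(psi())
cv2.imwrite("pics/w3.png",cv2.resize(im[100:300,150:380,::-1],None,fx=3,fy=3))
E
```

```text
time: 4.05
position: [652.6, -90.4, 32.2]
tcp_rot: [0.432, 0.902, 0.0, 0.001]
force: [0.9, 0.9, -0.4]
gripper_width: 0.499
time: 4.85
position: [651.6, -90.1, 30.8]
tcp_rot: [0.432, 0.902, -0.0, -0.0]
force: [-0.3, 0.7, -0.2]
gripper_width: -0.001
time: 5.45
position: [652.2, -90.3, 132.3]
tcp_rot: [0.432, 0.902, 0.0, 0.001]
force: [0.2, 0.3, -0.8]
gripper_width: 0.003
38.84985285035611
```

View pics/w3.png

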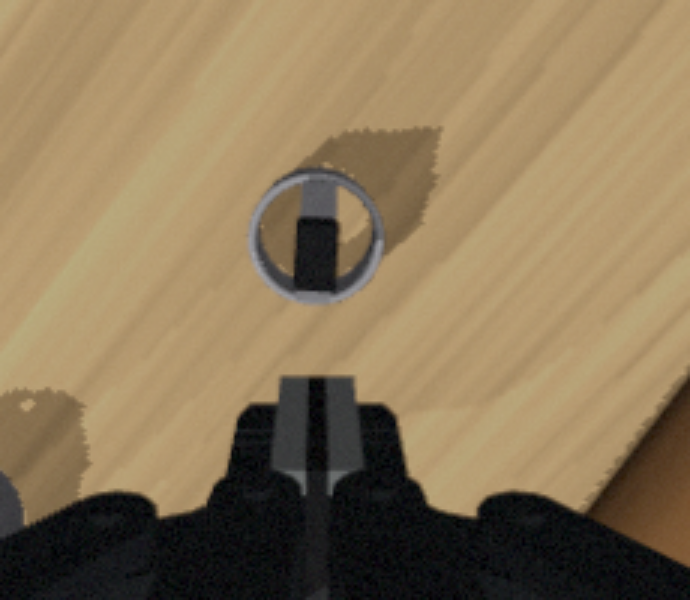

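The fingers shut fully without holding anything. I'll measure where the cutter is now and compare it with the fingertips.

Run:
```python
from h import *
im,c=look("wrist","w4");o=monitor.get_obs();print(o["position"]); grip(im,c,1,43,exp=(650,-88))
p=o["position"]; 
from scipy.spatial.transform import Rotation as R
M=R.from_quat(o["tcp_rot"]).as_matrix()
big=cv2.resize(im,None,fx=1.5,fy=1.5)
for t in ([0,0,0],[0,0,-19],[11,0,0],[-11,0,0],[0,0,-10]):
    q=proj(p+M@np.array(t,float),c)[0]; print(t,q.round(1)); cv2.circle(big,tuple(int(v*1.5) for v in q),2,(255,0,0),-1)
cv2.imwrite("pics/w4.png",big[...,::-1])
s,cs=look("side","s4"); cv2.imwrite("pics/s4.png",cv2.resize(s[100:260,230:390,::-1],None,fx=3.5,fy=3.5))
```

```text
[650.69429592 -89.80285194 129.80955354]
grip comp [248 174  15  25 334] mean [651.1 -90.3] rect c [650.7 -90.7] [13.7 24. ] yaw 126.6 len [13.3 24.4]
[0, 0, 0] [255.6 219.1]
[0, 0, -19] [255.6 231. ]
[11, 0, 0] [255.6 203.4]
[-11, 0, 0] [255.6 234.2]
[0, 0, -10] [255.6 225. ]
```

View pics/w4.png

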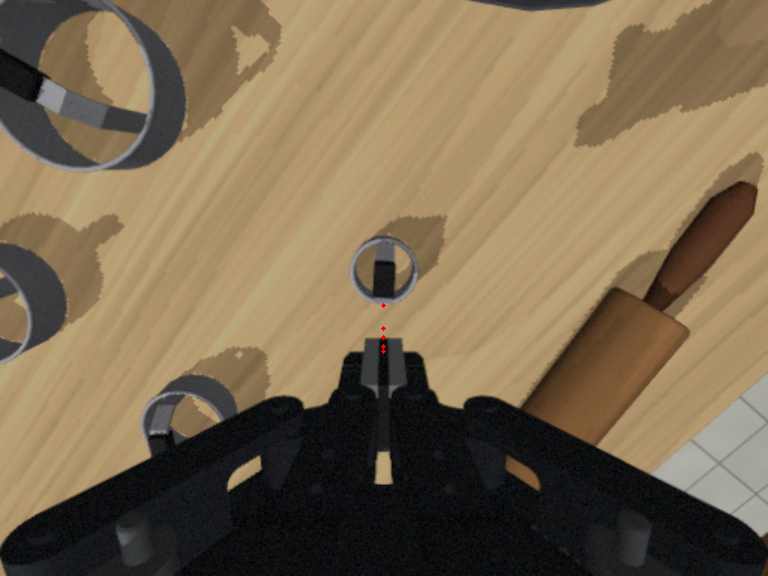

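View pics/s4.png

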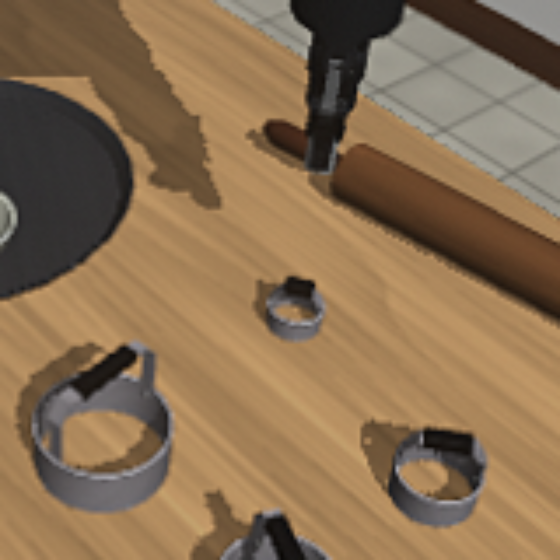

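Run:
```python
from h import *
from scipy.spatial.transform import Rotation as R
o=monitor.get_obs();p=o["position"];M=R.from_quat(o["tcp_rot"]).as_matrix()
out=[]
for n in("side","scene"):
    im,c=look(n,n+"5"); q0=proj(p,c)[0].astype(int); x0,y0=q0-40
    cr=cv2.resize(im[y0:y0+80,x0:x0+80],None,fx=5,fy=5,interpolation=cv2.INTER_CUBIC)
    for t in ([0,0,0],[0,0,-19],[11,0,0],[-11,0,0]):
        q=(proj(p+M@np.array(t,float),c)[0]-[x0,y0]+.5)*5; cv2.circle(cr,tuple(int(v) for v in q),3,(255,0,0) if any(t) else (0,255,0),-1)
    out.append(cr)
cv2.imwrite("pics/tip5.png",np.hstack(out)[...,::-1])
```

```text
(no output)
```

View pics/tip5.png

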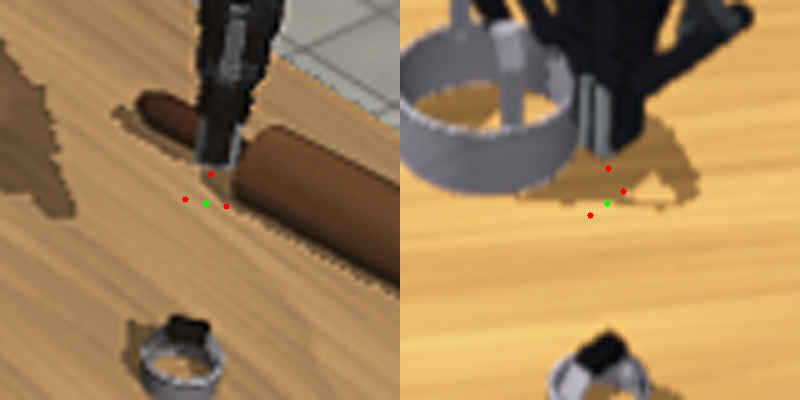

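Run:
```python
from h import *
from scipy.spatial.transform import Rotation as R
o=monitor.get_obs();p=o["position"];M=R.from_quat(o["tcp_rot"]).as_matrix()
out=[]
for n in("side","scene","wrist"):
    im,c=look(n,n+"6"); q0=proj(p+M@[0,0,-19.],c)[0].astype(int); h=22 if n!="wrist" else 30;x0,y0=q0-h;f=400/(2*h)
    cr=cv2.resize(im[y0:y0+2*h,x0:x0+2*h],(400,400),interpolation=cv2.INTER_CUBIC)
    for t,col in ((19,(255,0,0)),(24,(0,255,0)),(29,(0,0,255))):
        pts=[(proj(p+M@np.array([sx*11,sy*8,-t],float),c)[0]-[x0,y0]+.5)*f for sx,sy in((1,1),(1,-1),(-1,-1),(-1,1))]
        cv2.polylines(cr,[np.int32(pts)],True,col,1)
    out.append(cr[:,:266] if 0 else cr)
cv2.imwrite("pics/tip6.png",cv2.resize(np.hstack(out),(798,266))[...,::-1])
cv2.imwrite("pics/tip6w.png",np.hstack(out[:2])[...,::-1])
```

```text
(no output)
```

View pics/tip6w.png

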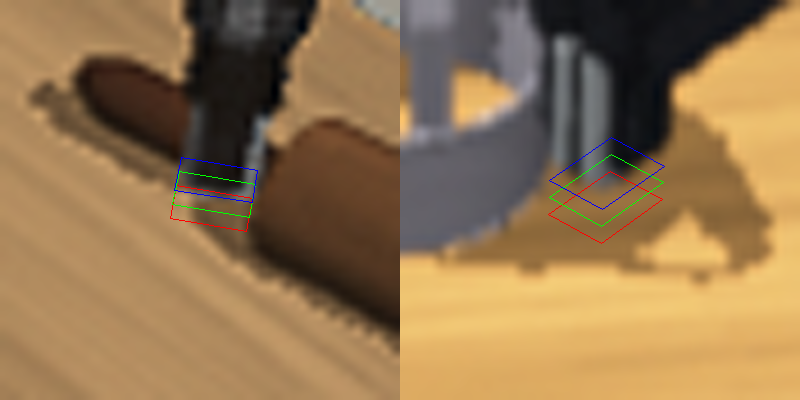

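View pics/tip6.png

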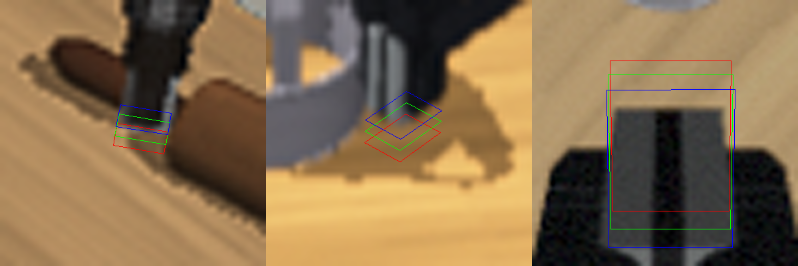

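All three views put the real fingertips roughly 30–35 mm behind the reported TCP. That explains the miss: the tips closed above the grip. I'll pin the offset down by touching clear bench gently, with the opening at grip width (16 %).

```bash
python3 -m inch '[[[-1,1.4,0],0],[[-2.05,2.8,0],0],[[-2.05,2.8,-1.5],0],[[-2.05,2.8,-3],0],[[-2.05,2.8,-4],0],[[-2.05,2.8,-4.6],0],[[-2.05,2.8,-4.84],0],[[-2.05,2.8,-4.84],0],[[-2.05,2.8,-4.84],0],[[-2.05,2.8,-4.84],0]]' 16 30
python3 - <<'E'
from h import *
im,c=look("side","s7"); o=monitor.get_obs(); print(o["position"],o["force"])
q=proj(o["position"],c)[0].astype(int);print(q); cv2.imwrite("pics/s7.png",cv2.resize(im[q[1]-50:q[1]+40,q[0]-60:q[0]+60,::-1],None,fx=5,fy=5))
E
```

```text
time: 6.85
position: [601.7, -20.5, 11.5]
tcp_rot: [0.432, 0.902, 0.0, 0.001]
force: [-0.4, 0.1, -0.4]
gripper_width: 0.164
[601.54135805 -20.40938795  11.35899153] [ 0.24489152  0.46128437 -0.53197495]
[284 182]
```

View pics/s7.png

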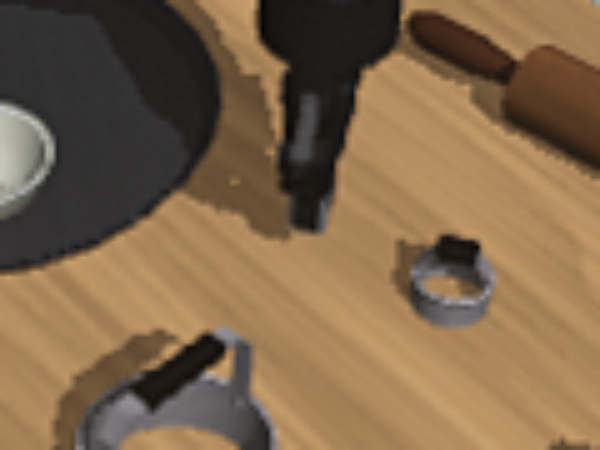

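```bash
cat >> h.py <<'E'
def tips(fn,ts=(10,20,30),hw=8):
    from scipy.spatial.transform import Rotation as R
    o=monitor.get_obs();p=o["position"];M=R.from_quat(o["tcp_rot"]).as_matrix();out=[]
    for n in("side","scene"):
        im,c=look(n,fn+n); q0=proj(p+M@[0,0,-19.],c)[0].astype(int); h=30;x0,y0=q0-h;f=400/(2*h)
        cr=cv2.resize(im[y0:y0+2*h,x0:x0+2*h],(400,400),interpolation=cv2.INTER_CUBIC)
        for t,col in zip(ts,((255,0,0),(0,255,0),(0,0,255))):
            pts=[(proj(p+M@np.array([sx*11,sy*hw,-t],float),c)[0]-[x0,y0]+.5)*f for sx,sy in((1,1),(1,-1),(-1,-1),(-1,1))]
            cv2.polylines(cr,[np.int32(pts)],True,col,1)
        out.append(cr)
    cv2.imwrite(f"pics/{fn}.png",np.hstack(out)[...,::-1]); print(o["time"],p.round(1),o["force"].round(1),o["gripper_width"])
E
python3 -c "
from h import *
tips('tip8')"
```

```text
6.9 [601.5 -20.4  11.4] [ 0.2  0.5 -0.5] 0.1628126986124352
```

View pics/tip8.png

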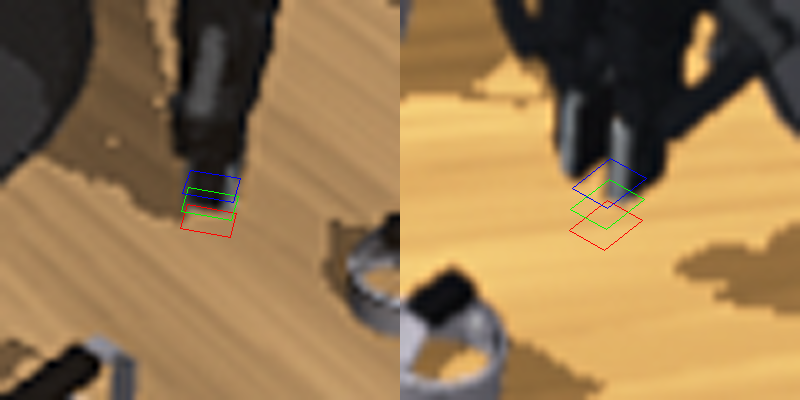

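```bash
python3 -m inch '[[[0,0,-0.2],0],[[0,0,-0.4],0],[[0,0,-0.6],0],[[0,0,-0.6],0],[[0,0,-0.6],0]]'; python3 -m inch '[[[0,0,-0.1],0],[[0,0,-0.2],0],[[0,0,-0.2],0]]';python3 -c "
from h import *
tips('tip9')"
```

```text
time: 7.5
position: [600.0, -20.0, -5.6]
tcp_rot: [0.432, 0.902, -0.0, -0.0]
force: [0.3, -0.9, 0.7]
gripper_width: 0.158
time: 7.8
position: [600.1, -20.0, -10.5]
tcp_rot: [0.432, 0.902, -0.0, -0.0]
force: [-0.1, -0.4, 0.1]
gripper_width: 0.159
7.8 [600.1 -20.  -10.5] [-0.1 -0.4  0.1] 0.15938749219504325
```

View pics/tip9.png

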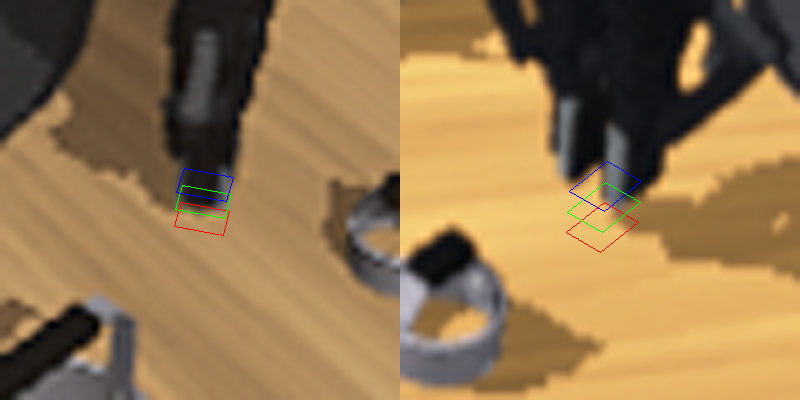

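```bash
python3 -m inch '[[[0,0,-0.1],0],[[0,0,-0.2],0],[[0,0,-0.2],0]]'|egrep 'pos|force'; python3 -m inch '[[[0,0,-0.1],0],[[0,0,-0.1],0]]'|egrep 'pos|force'
```

```text
position: [600.0, -20.0, -15.6]
force: [-0.4, 0.5, 0.4]
position: [600.1, -20.0, -18.0]
force: [0.4, 0.1, -0.3]
```

```bash
python3 -m inch '[[[0,0,-0.06],0],[[0,0,-0.06],0]]'|egrep 'pos|force'; python3 -m inch '[[[0,0,-0.06],0],[[0,0,-0.06],0]]'|egrep 'pos|force'
```

```text
position: [600.3, -20.1, -19.3]
force: [0.0, 0.2, 0.3]
position: [600.3, -20.1, -20.8]
force: [-0.7, 0.7, 0.1]
```

```bash
for i in 1; do python3 -m inch '[[[0,0,-0.06],0],[[0,0,-0.06],0]]'|egrep 'pos|force'; done;  python3 -c "
from h import *
tips('tip10')"
```

```text
position: [600.2, -20.0, -22.3]
force: [0.8, 0.2, 0.2]
9.0 [600.2 -20.  -22.3] [0.8 0.2 0.2] 0.1605567016299912
```

View pics/tip10.png

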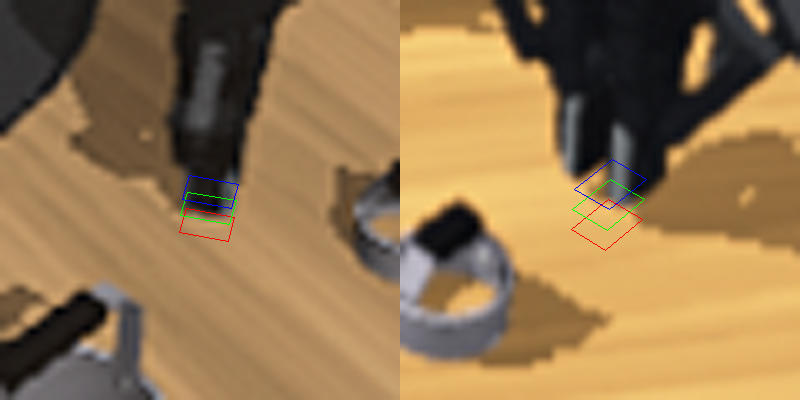

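```bash
python3 -m inch '[[[0,0,-0.06],0],[[0,0,-0.06],0]]'|egrep 'pos|force'; python3 -m inch '[[[0,0,-0.06],0],[[0,0,-0.06],0]]'|egrep 'pos|force'
```

```text
position: [600.2, -20.1, -23.8]
force: [0.1, 0.4, 0.2]
position: [600.2, -20.1, -25.3]
force: [-0.1, -0.7, -0.1]
```

```bash
python3 -m inch '[[[0,0,-0.06],0],[[0,0,-0.06],0]]'|egrep 'pos|force'; python3 -m inch '[[[0,0,-0.06],0],[[0,0,-0.06],0]]'|egrep 'pos|force'
```

```text
position: [600.2, -20.1, -26.8]
force: [0.2, 0.4, 0.0]
position: [600.2, -20.1, -28.3]
force: [1.0, 0.2, 0.5]
```

```bash
python3 -m inch '[[[0,0,-0.06],0],[[0,0,-0.06],0]]'|egrep 'pos|force'; python3 -m inch '[[[0,0,-0.06],0],[[0,0,-0.06],0]]'|egrep 'pos|force'
```

```text
position: [600.4, -20.1, -28.5]
force: [-4.4, 0.3, 9.1]
position: [600.5, -20.1, -28.6]
force: [-9.2, 0.5, 21.5]
```

```bash
python3 -m inch '[[[0,0,-0.06],0],[[0,0,-0.06],0]]'|egrep 'pos|force'; python3 -c "
from h import *
tips('tip11')"
```

```text
position: [600.5, -20.1, -28.7]
force: [-14.1, 1.4, 32.7]
10.5 [600.5 -20.1 -28.7] [-14.1   1.4  32.7] 0.158834546693127
```

View pics/tip11.png

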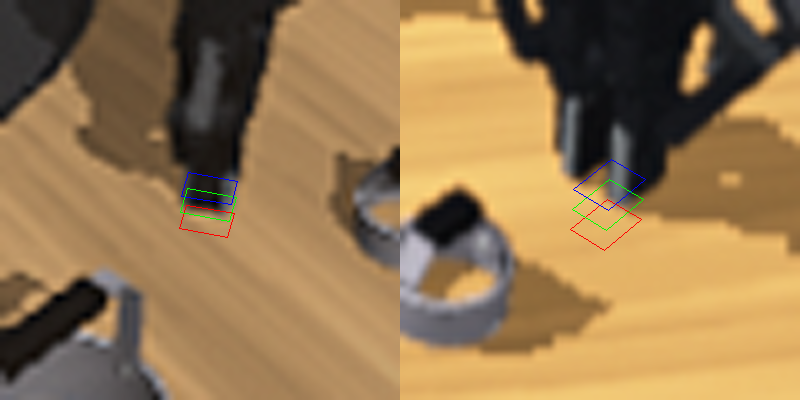

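The tips touch at a reported TCP z of −28.4. So at grip width the fingertips lie 28.4 mm above the reported TCP, and I'll use that offset from here on. Grasping c1 now with the tips 13 mm below the top of its grip.

```bash
python3 -m inch '[[[0,0,1],0],[[0,0,2.5],0],[[0,0,4],0],[[1,-1.4,4],-0.2],[[2.04,-2.8,4],-0.2],[[2.04,-2.8,4],-0.2],[[2.04,-2.8,4],-0.2],[[2.04,-2.8,3],-0.2],[[2.04,-2.8,2],-0.2],[[2.04,-2.8,1.5],-0.2],[[2.04,-2.8,1.4],-0.2],[[2.04,-2.8,1.4],-0.2],[[2.04,-2.8,1.4],-0.2]]' 45 40
python3 -m inch '[[[0,0,0],0],[[0,0,0],0],[[0,0,0],0],[[0,0,0],0],[[0,0,0],0],[[0,0,0],0]]' 0 40
python3 -c "
from h import *
tips('tip12',(28,41,60))"
```

```text
time: 11.9
position: [652.3, -90.1, 3.7]
tcp_rot: [0.441, 0.898, 0.0, 0.001]
force: [0.1, 0.4, 1.3]
gripper_width: 0.45
time: 12.5
position: [652.3, -90.4, 3.7]
tcp_rot: [0.441, 0.897, 0.0, 0.001]
force: [-1.3, 0.6, 6.4]
gripper_width: 0.15
12.5 [652.3 -90.4   3.7] [-1.3  0.6  6.4] 0.1501793304664183
```

View pics/tip12.png

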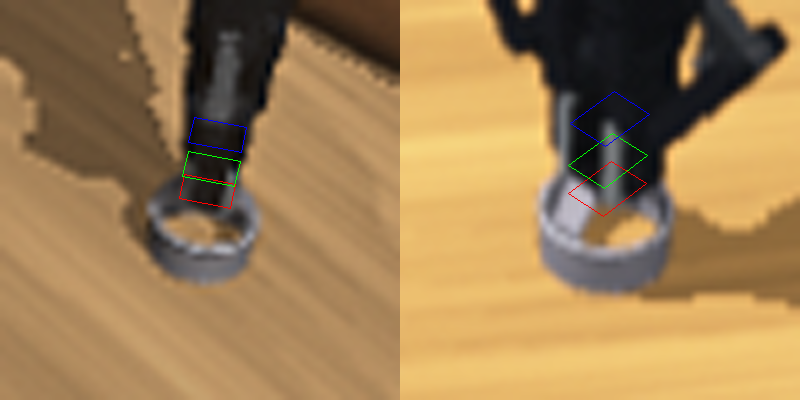

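Held (opening 0.15). Now lift, carry it to above the clear patch and look.

```bash
python3 -m inch '[[[0,0,0.5],0],[[0,0,1.5],0],[[0,0,3],0],[[0,0,4],0],[[-0.2,1.5,4],0],[[-0.4,3,4],0],[[-0.7,5,4],0],[[-1,7,4],0],[[-1.3,9,4],0],[[-1.5,10.5,4],0],[[-1.57,11.3,4],0],[[-1.57,11.5,4],0],[[-1.57,11.5,4],0],[[-1.57,11.5,4],0]]'
python3 - <<'E'
from h import *
im,c=look("wrist","w13"); im2,c2=look("side","s13")
o=monitor.get_obs();print(o["position"])
for (x,y,r,z,col) in ((523,230,172,16,(255,0,0)),(523,230,158,3,(255,0,0)),(475,134,50,45,(0,255,0)),(431,283,34,83,(0,255,0)),(559,326.5,35.5,63,(0,255,0)),(612,198,50,3,(255,255,0))):
  for I,C in((im,c),(im2,c2)):
    for p in proj(circ(x,y,r,z,150),C).round().astype(int):
      if 0<=p[1]<384 and 0<=p[0]<512: I[p[1],p[0]]=col
cv2.imwrite("pics/w13.png",cv2.resize(im[...,::-1],None,fx=1.5,fy=1.5)); cv2.imwrite("pics/s13.png",cv2.resize(im2[60:240,130:370,::-1],None,fx=3,fy=3))
E
```

```text
time: 14.0
position: [612.4, 196.2, 102.5]
tcp_rot: [0.441, 0.897, -0.0, 0.0]
force: [-0.5, -0.8, -0.8]
gripper_width: 0.146
[612.4928803  195.87542784 102.45936571]
```

View pics/w13.png

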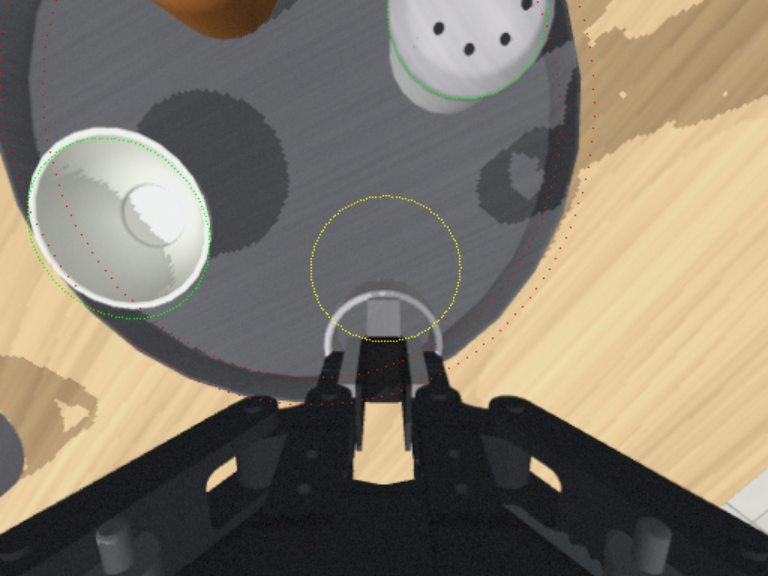

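View pics/s13.png

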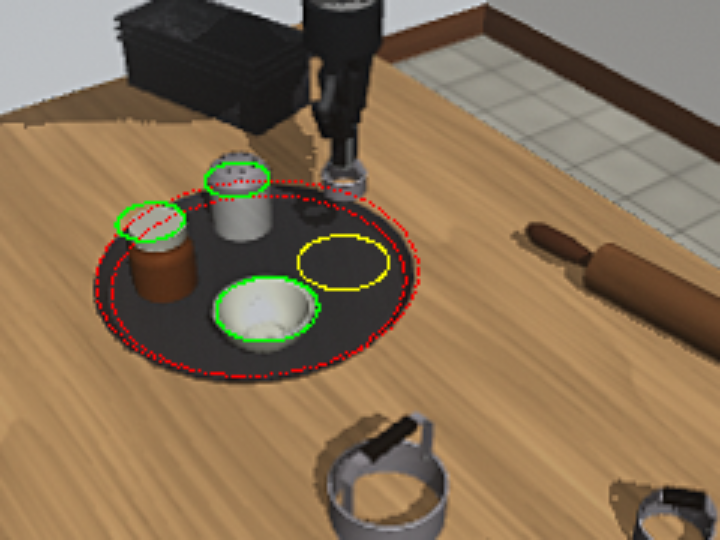

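The tray lies about 6 mm nearer than my first fit. A nest centre of (607,199) leaves about 45 mm between the largest cutter and both bowl and shaker. Lowering now.

```bash
python3 -m inch '[[[-0.2,0.05,-1],0],[[-0.2,0.05,-2],0],[[-0.2,0.05,-3],0],[[-0.2,0.05,-3.5],0],[[-0.2,0.05,-3.7],0],[[-0.2,0.05,-3.7],0],[[-0.2,0.05,-3.7],0]]'
python3 -m inch '[[[0,0,-0.04],0],[[0,0,-0.08],0],[[0,0,-0.08],0]]'
python3 -m inch '[[[0,0,-0.04],0],[[0,0,-0.04],0]]'
python3 -m inch '[[[0,0,-0.04],0],[[0,0,-0.04],0]]'
```

```text
time: 14.8
position: [608.3, 198.6, 11.2]
tcp_rot: [0.441, 0.897, 0.001, 0.001]
force: [-0.1, 0.4, -0.9]
gripper_width: 0.148
time: 15.1
position: [607.3, 198.8, 8.3]
tcp_rot: [0.441, 0.897, 0.0, 0.0]
force: [-0.2, -0.2, -0.5]
gripper_width: 0.148
time: 15.3
position: [607.0, 198.7, 6.8]
tcp_rot: [0.441, 0.897, -0.0, -0.0]
force: [-0.2, -0.7, -0.4]
gripper_width: 0.147
time: 15.5
position: [607.1, 198.7, 6.7]
tcp_rot: [0.441, 0.897, -0.0, -0.0]
force: [-3.4, 0.3, 5.8]
gripper_width: 0.147
```

It touched at z 6.7, as predicted. Release and retreat.

```bash
python3 -m inch '[[[0,0,0],0],[[0,0,0],0],[[0,0,0],0],[[0,0,0],0],[[0,0,0],0]]' 40 40
python3 -m inch '[[[0,0,0.5],0],[[0,0,1.5],0],[[0,0,3],0],[[0,0,5],0],[[0,0,6],0],[[0,0,6],0],[[0,0,6],0]]'
python3 - <<'E'
from h import *
o=monitor.get_obs();print(o["position"],psi())
im,c=look("wrist","w14"); grip(im,c,1,46,exp=(607,199),th=45)
for r,z in((23,3),(23,23)):
  for p in proj(circ(607,199,r,z),c).round().astype(int): im[p[1],p[0]]=(255,0,0)
cv2.imwrite("pics/w14.png",cv2.resize(im[...,::-1],None,fx=1.5,fy=1.5))
E
```

```text
time: 16.0
position: [607.1, 198.6, 5.8]
tcp_rot: [0.441, 0.897, -0.0, -0.0]
force: [0.1, 0.2, 0.2]
gripper_width: 0.397
time: 16.7
position: [607.5, 198.7, 157.1]
tcp_rot: [0.441, 0.897, 0.001, 0.001]
force: [-1.1, 1.0, -1.0]
gripper_width: 0.401
[607.46105386 198.72164654 157.11914901] 37.64999420740271
grip comp [249 168  13  22 258] mean [606.2 198.8] rect c [606.1 199.5] [12.7 22.5] yaw 130.1 len [13.3 22.6]
```

View pics/w14.png

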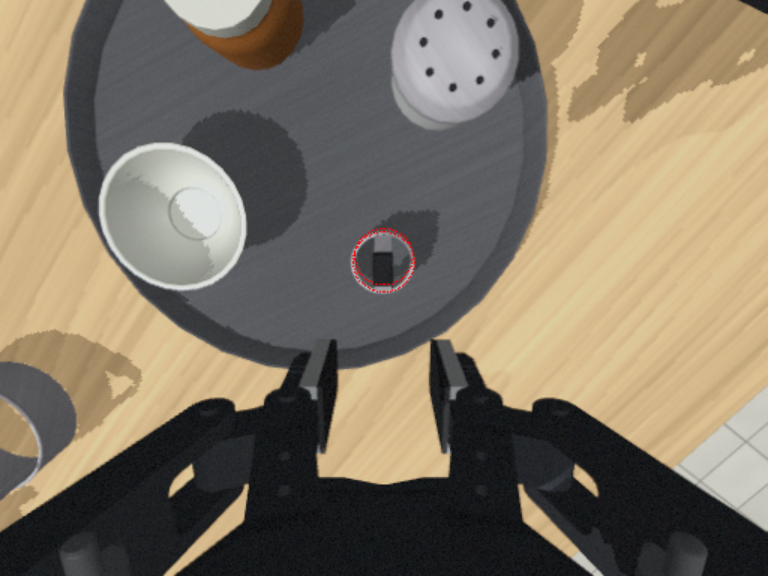

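c1 stands at (606.7,198.8); its projected ring overlays the image at (255,174) in wrist pixels. Now to c2.

```bash
python3 -m inch '[[[0,-2,0],0.5],[[0,-4,0],1],[[0,-6,0],1.5],[[0,-8,0],2],[[0,-10,0],2],[[0,-12,0],2],[[0,-14,0],2],[[0,-16,0],2],[[0,-17.5,0],2],[[0,-18.6,0],2],[[0,-19.15,0],2],[[0,-19.15,0],2],[[0,-19.15,0],2],[[0,-19.15,0],2]]' 50
python3 - <<'E'
from h import *
o=monitor.get_obs();print(o["position"],psi())
im,c=look("wrist","w15"); grip(im,c,2,61,exp=(607,-280))
for r,z in((32,0),(32,27)):
  for p in proj(circ(608.4,-280,r,z),c).round().astype(int): im[p[1],p[0]]=(255,0,0)
cv2.imwrite("pics/w15.png",cv2.resize(im[...,::-1],None,fx=1.5,fy=1.5))
E
```

```text
time: 18.15
position: [607.2, -278.1, 155.4]
tcp_rot: [0.344, 0.939, 0.0, -0.001]
force: [-0.1, 0.0, 0.6]
gripper_width: 0.499
[ 607.17328803 -278.09073544  155.43702958] 49.75061552962366
grip comp [246 170  36  34 521] mean [ 610.8 -278.9] rect c [ 615.5 -274.6] [31.9 34.6] yaw 136.5 len [26.  33.7]
```

View pics/w15.png

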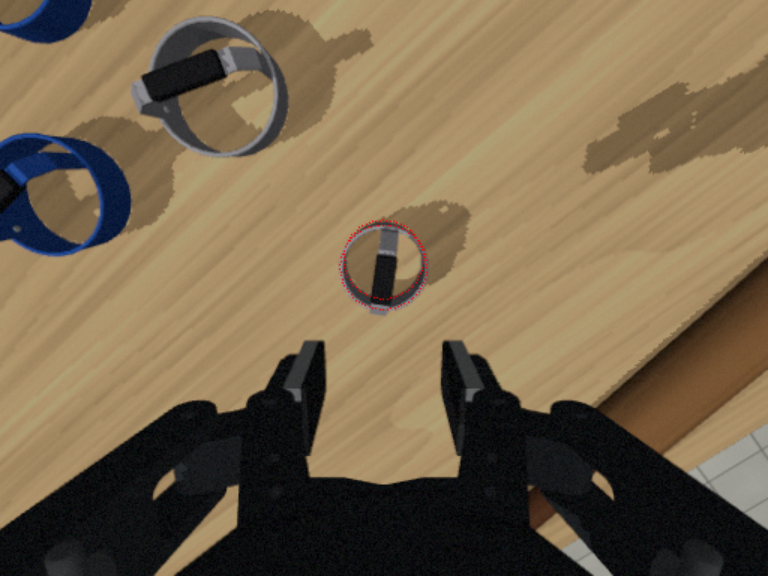

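Run:
```python
from h import *
im,c=look("wrist","w16"); 
for th in (28,36,42): grip(im,c,2,61,exp=(607,-280),th=th)
```

```text
grip comp [247 170  17  33 324] mean [ 608.4 -280.1] rect c [ 608.7 -279.8] [13.1 32.9] yaw 132.5 len [12.7 33.9]
grip comp [247 170  17  33 418] mean [ 608.5 -280. ] rect c [ 608.3 -280.1] [13.4 33.1] yaw 131.7 len [12.8 33.4]
grip comp [247 170  17  33 428] mean [ 608.5 -280. ] rect c [ 608.7 -279.7] [13.9 33.1] yaw 132.4 len [13.2 33.4]
```

```bash
python3 -m inch '[[[0.06,0,-1.5],-1],[[0.06,0,-3],-1.26],[[0.06,0,-4.2],-1.26],[[0.06,0,-5],-1.26],[[0.06,0,-5.4],-1.26],[[0.06,0,-5.4],-1.26],[[0.06,0,-5.4],-1.26],[[0.06,0,-5.4],-1.26]]' 50 40
python3 -m inch '[[[0,0,0],0],[[0,0,0],0],[[0,0,0],0],[[0,0,0],0],[[0,0,0],0],[[0,0,0],0]]' 0 40
python3 -m inch '[[[0,0,0.5],0],[[0,0,1.5],0],[[0,0,3],0],[[0,0,5],0],[[0,0,6],0],[[0,0,6],0],[[0,0,6],0]]'
python3 - <<'E'
from h import *
o=monitor.get_obs();print(o["position"],psi())
im,c=look("side","s17"); cv2.imwrite("pics/s17.png",cv2.resize(im[100:280,230:430,::-1],None,fx=3,fy=3))
im,c=look("wrist","w17"); cv2.imwrite("pics/w17.png",cv2.resize(im[100:320,130:380,::-1],None,fx=2.5,fy=2.5))
E
```

```text
time: 19.05
position: [609.9, -280.7, 22.9]
tcp_rot: [0.406, 0.914, -0.0, 0.002]
force: [-0.3, -0.6, 0.2]
gripper_width: 0.502
time: 19.65
position: [609.4, -280.3, 21.9]
tcp_rot: [0.406, 0.914, -0.0, 0.001]
force: [0.6, 1.0, 5.8]
gripper_width: 0.147
time: 20.35
position: [608.5, -280.1, 171.4]
tcp_rot: [0.406, 0.914, -0.0, 0.0]
force: [0.4, 0.2, -1.2]
gripper_width: 0.148
[ 608.48903451 -280.13076618  171.37892667] 42.0864740079861
```

View pics/s17.png

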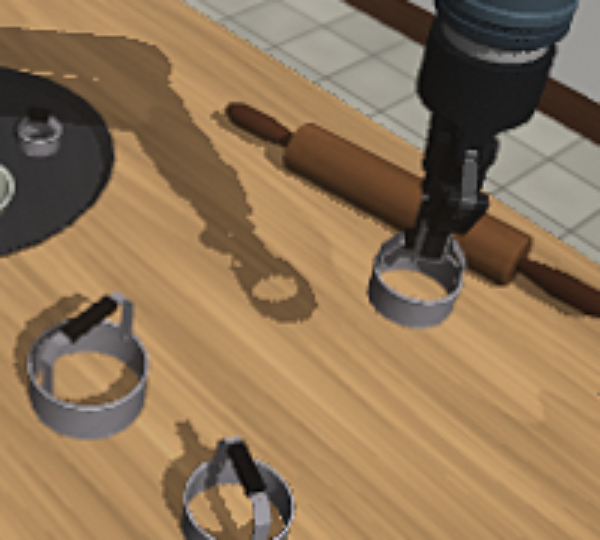

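View pics/w17.png

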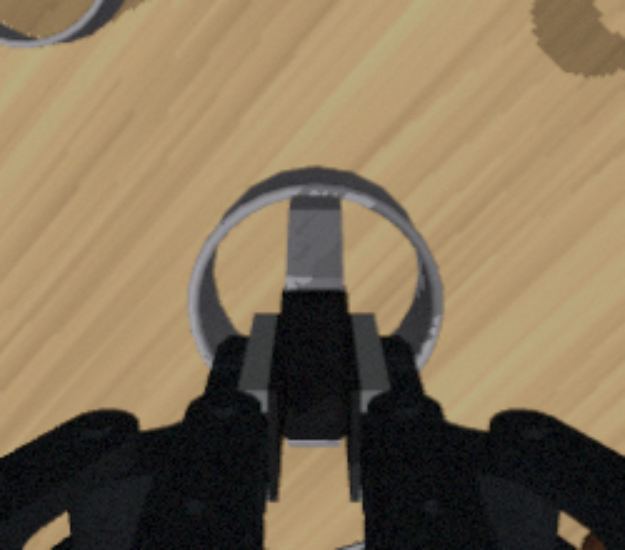

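c2 is held level. Carry it to above the nest and check alignment.

```bash
python3 -m inch '[[[0,1,0],0],[[0,2.5,0],0],[[0,4.3,0],0],[[0,6.1,0],0],[[0,8,0],0],[[0,10,0],0],[[0,12,0],0],[[0,14,0],0],[[-0.08,16,0],0],[[-0.08,17.5,0],0],[[-0.08,18.6,0],0],[[-0.08,19.15,0],0],[[-0.08,19.15,0],0],[[-0.08,19.15,-1],0],[[-0.08,19.15,-2],0],[[-0.08,19.15,-3],0],[[-0.08,19.15,-3],0],[[-0.08,19.15,-3],0],[[-0.08,19.15,-3],0]]'
python3 - <<'E'
from h import *
o=monitor.get_obs();print(o["position"],psi()); b=o["position"][2]-21.9
im,c=look("wrist","w18")
for x,y,r,z,col in((*o["position"][:2],32,b,(255,0,0)),(*o["position"][:2],32,b+27,(255,0,0)),(606.7,198.8,23,3,(0,255,0)),(606.7,198.8,23,23,(0,255,0))):
  for p in proj(circ(x,y,r,z),c).round().astype(int): im[p[1],p[0]]=col
cv2.imwrite("pics/w18.png",cv2.resize(im[100:320,130:380,::-1],None,fx=2.5,fy=2.5))
im,c=look("side","s18"); cv2.imwrite("pics/s18.png",cv2.resize(im[60:200,150:350,::-1],None,fx=3.5,fy=3.5))
E
```

```text
time: 22.35
position: [607.9, 197.9, 97.5]
tcp_rot: [0.406, 0.914, 0.001, 0.001]
force: [-0.2, 0.6, -0.7]
gripper_width: 0.148
[607.92406779 197.90843946  97.53406417] 42.032433550940134
```

View pics/w18.png

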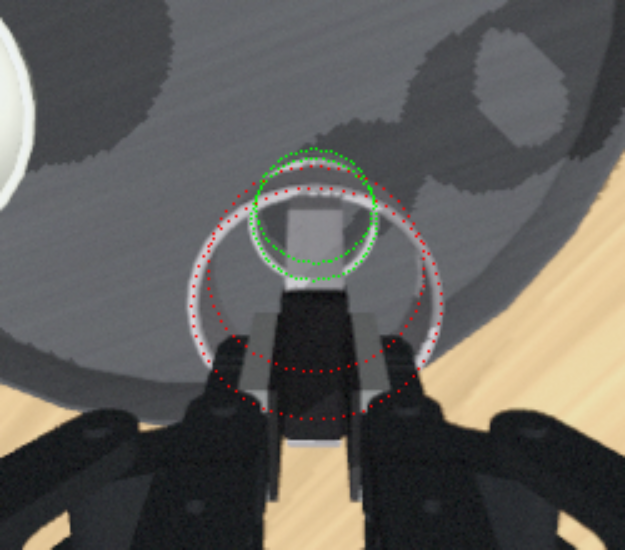

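View pics/s18.png

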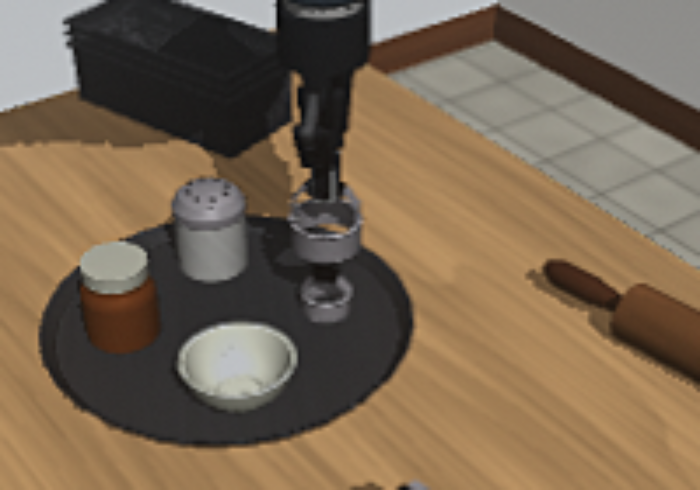

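c2 is concentric over c1 to within about 2 mm, against 7 mm free. Lowering.

```bash
python3 -m inch '[[[0,0,-0.5],0],[[0,0,-1],0],[[0,0,-1.5],0],[[0,0,-2],0],[[0,0,-2.4],0],[[0,0,-2.64],0],[[0,0,-2.64],0],[[0,0,-2.64],0]]'
python3 -m inch '[[[0,0,-0.05],0],[[0,0,-0.1],0],[[0,0,-0.14],0],[[0,0,-0.14],0]]'
python3 -m inch '[[[0,0,-0.04],0],[[0,0,-0.04],0]]'
python3 -m inch '[[[0,0,-0.04],0],[[0,0,-0.04],0]]'
```

```text
time: 23.25
position: [606.8, 198.7, 30.0]
tcp_rot: [0.406, 0.914, 0.0, 0.0]
force: [0.4, 0.2, -0.5]
gripper_width: 0.148
time: 23.65
position: [606.6, 198.7, 26.4]
tcp_rot: [0.406, 0.914, -0.0, -0.0]
force: [0.3, 0.4, -0.8]
gripper_width: 0.148
time: 23.85
position: [606.6, 198.6, 25.3]
tcp_rot: [0.406, 0.914, -0.0, -0.0]
force: [-0.1, 0.9, -1.9]
gripper_width: 0.149
time: 24.05
position: [607.0, 198.8, 24.9]
tcp_rot: [0.406, 0.914, 0.0, 0.0]
force: [-0.7, 0.1, 2.2]
gripper_width: 0.149
```

```bash
python3 -m inch '[[[0,0,0],0],[[0,0,0],0],[[0,0,0],0],[[0,0,0],0],[[0,0,0],0]]' 38 40
python3 -m inch '[[[0,0,0.5],0],[[0,0,1.5],0],[[0,0,3],0],[[0,0,5],0],[[0,0,6],0],[[0,0,6],0],[[0,0,6],0]]'
python3 - <<'E'
from h import *
o=monitor.get_obs();print(o["position"],psi())
im,c=look("wrist","w19")
for th in(28,36): grip(im,c,2,64,exp=(607,199),th=th)
for r,z in((32,3),(32,30)):
  for p in proj(circ(606.7,198.8,r,z),c).round().astype(int): im[p[1],p[0]]=(255,0,0)
cv2.imwrite("pics/w19.png",cv2.resize(im[...,::-1],None,fx=1.5,fy=1.5))
E
```

```text
time: 24.55
position: [606.6, 198.6, 24.3]
tcp_rot: [0.406, 0.914, -0.0, -0.0]
force: [0.2, -0.1, -0.4]
gripper_width: 0.382
time: 25.25
position: [607.1, 198.7, 175.9]
tcp_rot: [0.406, 0.914, 0.001, 0.001]
force: [0.3, 0.9, -0.4]
gripper_width: 0.38
[607.05471921 198.74604237 175.87037263] 42.09170405820698
```

View pics/w19.png

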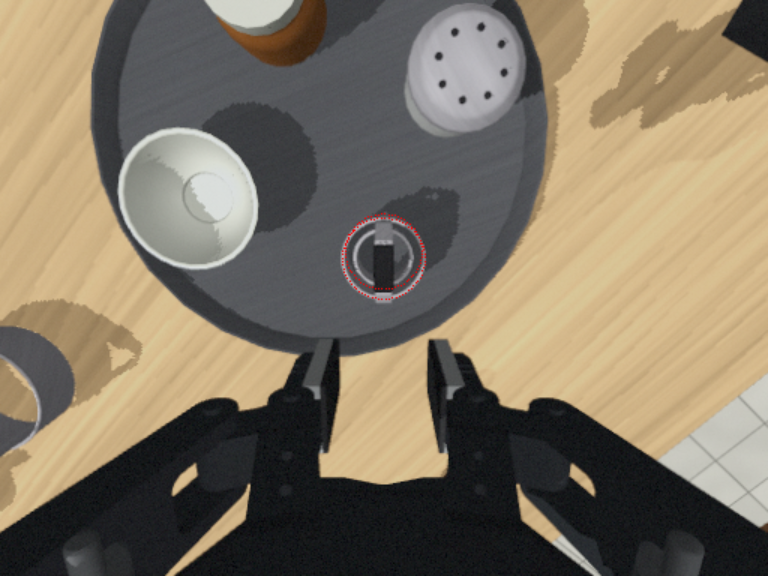

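c2 stands over c1, concentric with the red overlay around (255,172) in wrist pixels. Next c3.

```bash
python3 -m inch '[[[-0.5,-1.5,0],-1],[[-1,-3.2,0],-2],[[-1.6,-4.9,0],-3],[[-2.2,-6.6,0],-4],[[-2.8,-8.3,0],-5],[[-3.4,-10,0],-6],[[-4,-11.7,0],-7],[[-4.6,-13.4,0],-8],[[-5.2,-15.1,0],-9],[[-5.8,-16.8,0],-10],[[-6.2,-18.2,0],-10.8],[[-6.54,-19.1,0],-10.8],[[-6.54,-19.4,0],-10.8],[[-6.54,-19.4,0],-10.8],[[-6.54,-19.4,0],-10.8],[[-6.54,-19.4,0],-10.8]]' 50
python3 - <<'E'
from h import *
o=monitor.get_obs();print(o["position"],psi())
im,c=look("wrist","w20")
for th in(28,36,42): grip(im,c,3,79,exp=(443,-286),th=th)
for r,z in((41,0),(41,34)):
  for p in proj(circ(443,-286.5,r,z),c).round().astype(int): im[p[1],p[0]]=(255,0,0)
cv2.imwrite("pics/w20.png",cv2.resize(im[...,::-1],None,fx=1.5,fy=1.5))
E
```

```text
time: 26.9
position: [443.4, -284.9, 174.0]
tcp_rot: [0.832, 0.555, 0.0, -0.001]
force: [-0.1, 0.4, -0.0]
gripper_width: 0.499
[ 443.40639779 -284.89878473  173.96839263] -22.6136485291738
grip comp [252 162  13  42 333] mean [ 446.5 -283.1] rect c [ 446.1 -285.2] [41.8 12.1] yaw 67.0 len [13.5 41.7]
grip comp [252 162  13  42 543] mean [ 446.2 -284.8] rect c [ 446.1 -285.2] [41.8 12.1] yaw 67.4 len [12.8 42.9]
grip comp [252 162  14  42 551] mean [ 446.2 -285.1] rect c [ 446.6 -285.4] [41.8 13.1] yaw 68.0 len [13.  43.1]
```

View pics/w20.png

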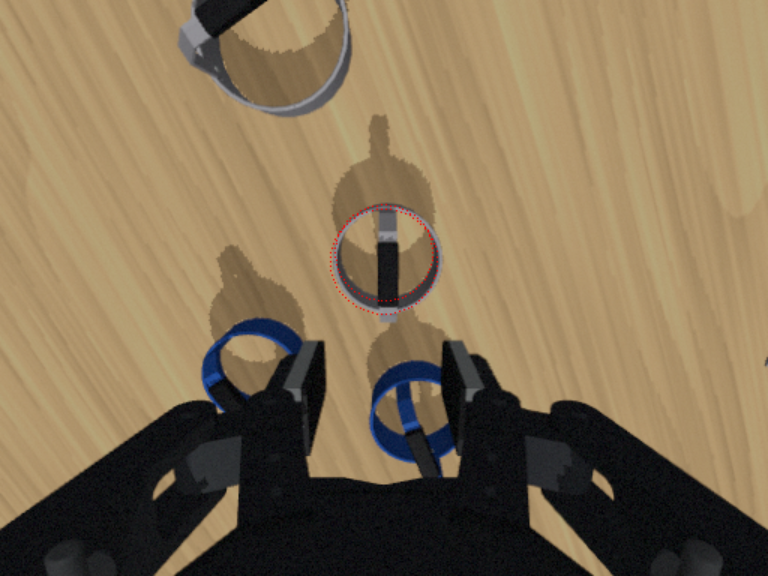

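c3 (steel) is at (446.2,−285.3) with its grip at (259,183) in wrist pixels. The blue ones, at (275,275) and (172,250), stay well clear. Grasping.

```bash
python3 -m inch '[[[0.12,0.04,-1.5],0],[[0.12,0.04,-3],0],[[0.12,0.04,-4.2],0],[[0.12,0.04,-5],0],[[0.12,0.04,-5.4],0],[[0.12,0.04,-5.4],0],[[0.12,0.04,-5.4],0],[[0.12,0.04,-5.4],0]]' 45 40
python3 -m inch '[[[0,0,0],0],[[0,0,0],0],[[0,0,0],0],[[0,0,0],0],[[0,0,0],0],[[0,0,0],0]]' 0 40
python3 -m inch '[[[0,0,0.5],0],[[0,0,1.5],0],[[0,0,3],0],[[0,0,5],0],[[0,0,6],0],[[0,0,6],0],[[0,0,6],0]]'
python3 - <<'E'
from h import *
o=monitor.get_obs();print(o["position"],psi())
im,c=look("side","s21"); cv2.imwrite("pics/s21.png",cv2.resize(im[130:330,200:400,::-1],None,fx=2.5,fy=2.5))
E
```

```text
time: 27.75
position: [447.2, -286.1, 40.9]
tcp_rot: [0.832, 0.554, 0.0, 0.001]
force: [-1.3, 0.3, 0.5]
gripper_width: 0.449
time: 28.35
position: [446.6, -285.8, 40.4]
tcp_rot: [0.833, 0.554, 0.0, 0.001]
force: [-0.8, 0.6, 5.9]
gripper_width: 0.151
time: 29.05
position: [446.1, -285.4, 189.9]
tcp_rot: [0.833, 0.554, 0.0, 0.001]
force: [-0.5, 0.8, -2.0]
gripper_width: 0.15
[ 446.07202274 -285.35246546  189.85615887] -22.714740078066292
```

View pics/s21.png

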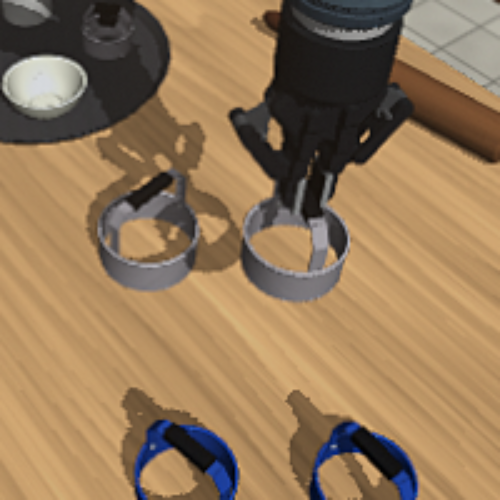

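```bash
python3 -m inch '[[[0.3,1,0],0],[[0.8,2.4,0],0],[[1.4,4.2,0],0],[[2,6,0],0],[[2.6,7.8,0],0],[[3.2,9.6,0],0],[[3.8,11.4,0],0],[[4.4,13.2,0],0],[[5,15,0],0],[[5.6,16.8,0],0],[[6.1,18.3,0],0],[[6.42,19.1,0],0],[[6.42,19.36,0],0],[[6.42,19.36,0],0],[[6.42,19.36,-1],0],[[6.42,19.36,-2],0],[[6.42,19.36,-2.8],0],[[6.42,19.36,-2.8],0],[[6.42,19.36,-2.8],0],[[6.42,19.36,-2.8],0]]'
python3 - <<'E'
from h import *
o=monitor.get_obs();print(o["position"],psi()); b=o["position"][2]-40.4
im,c=look("wrist","w22")
for x,y,r,z,col in((*o["position"][:2],41,b,(255,0,0)),(*o["position"][:2],41,b+34,(255,0,0)),(606.7,198.8,32,30,(0,255,0))):
  for p in proj(circ(x,y,r,z),c).round().astype(int): im[p[1],p[0]]=col
cv2.imwrite("pics/w22.png",cv2.resize(im[100:320,130:380,::-1],None,fx=2.5,fy=2.5))
im,c=look("side","s22"); cv2.imwrite("pics/s22.png",cv2.resize(im[60:200,150:350,::-1],None,fx=3.5,fy=3.5))
E
```

```text
time: 31.1
position: [607.6, 198.1, 120.9]
tcp_rot: [0.833, 0.554, 0.001, 0.001]
force: [0.5, 0.7, -0.9]
gripper_width: 0.151
[607.55520541 198.0571202  120.90398877] -22.758758476360185
```

View pics/w22.png

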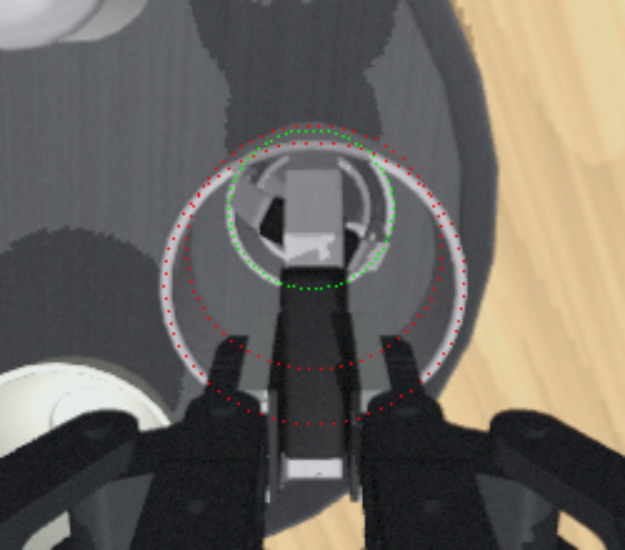

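View pics/s22.png

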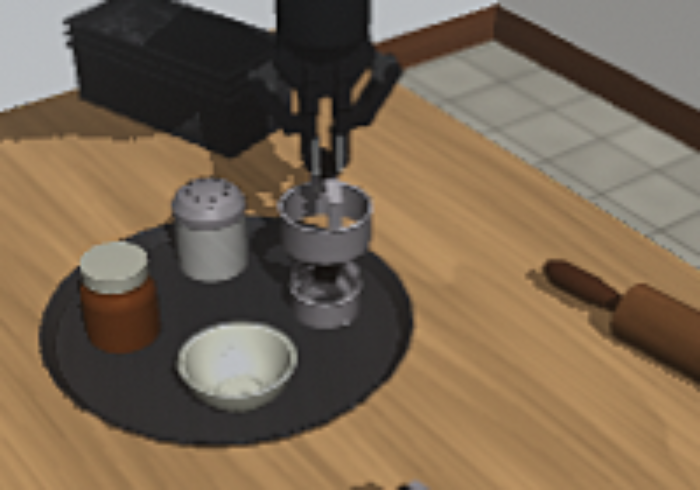

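Aligned. Lowering c3.

```bash
python3 -m inch '[[[0,0,-0.5],0],[[0,0,-1],0],[[0,0,-1.5],0],[[0,0,-2],0],[[0,0,-2.5],0],[[0,0,-2.8],0],[[0,0,-2.8],0],[[0,0,-2.8],0]]'
python3 -m inch '[[[0,0,-0.05],0],[[0,0,-0.1],0],[[0,0,-0.16],0],[[0,0,-0.16],0]]'
python3 -m inch '[[[0,0,-0.04],0],[[0,0,-0.04],0]]'
python3 -m inch '[[[0,0,-0.04],0],[[0,0,-0.04],0]]'
```

```text
time: 32.0
position: [606.8, 198.7, 49.4]
tcp_rot: [0.832, 0.554, 0.0, -0.0]
force: [-0.3, -0.2, -1.1]
gripper_width: 0.15
time: 32.4
position: [606.6, 198.6, 45.4]
tcp_rot: [0.832, 0.554, -0.0, 0.0]
force: [-0.0, -0.0, -1.3]
gripper_width: 0.148
time: 32.6
position: [606.5, 198.6, 44.3]
tcp_rot: [0.833, 0.554, -0.0, -0.0]
force: [0.3, 1.2, -1.2]
gripper_width: 0.145
time: 32.8
position: [606.7, 198.7, 43.6]
tcp_rot: [0.832, 0.554, 0.0, 0.0]
force: [-0.8, -0.6, 1.2]
gripper_width: 0.15
```

```bash
python3 -m inch '[[[0,0,-0.02],0],[[0,0,-0.02],0]]'
python3 -m inch '[[[0,0,-0.02],0],[[0,0,0],0],[[0,0,0],0],[[0,0,0],0],[[0,0,0],0]]' 38 40
python3 -m inch '[[[0,0,0.5],0],[[0,0,1.5],0],[[0,0,3],0],[[0,0,5],0],[[0,0,6],0],[[0,0,6],0],[[0,0,6],0]]'
python3 - <<'E'
from h import *
o=monitor.get_obs();print(o["position"],psi())
im,c=look("wrist","w23")
for r,z in((41,3),(41,37)):
  for p in proj(circ(606.7,198.8,r,z),c).round().astype(int): im[p[1],p[0]]=(255,0,0)
cv2.imwrite("pics/w23.png",cv2.resize(im[...,::-1],None,fx=1.5,fy=1.5))
E
```

```text
time: 33.0
position: [606.7, 198.8, 43.5]
tcp_rot: [0.832, 0.554, 0.0, -0.0]
force: [-2.8, 0.5, 4.0]
gripper_width: 0.145
time: 33.5
position: [606.6, 198.6, 42.8]
tcp_rot: [0.833, 0.554, -0.0, -0.0]
force: [-0.5, 0.6, 0.5]
gripper_width: 0.379
time: 34.2
position: [607.0, 198.7, 194.3]
tcp_rot: [0.832, 0.554, 0.001, 0.0]
force: [-0.2, 0.5, -1.3]
gripper_width: 0.383
[607.03727959 198.73439267 194.3410131 ] -22.707997749188046
```

View pics/w23.png

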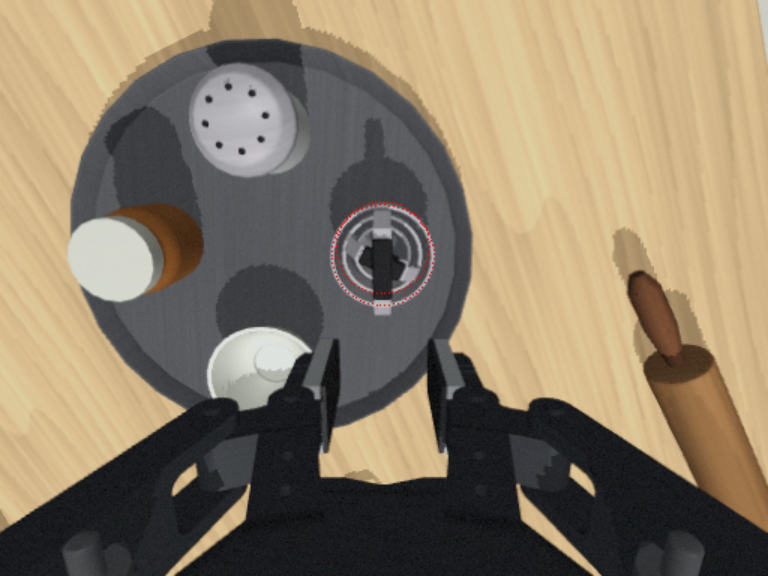

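c3 is nested concentrically. Last, c4.

```bash
python3 -m inch '[[[-0.6,-1.2,0],-1],[[-1.4,-2.5,0],-2],[[-2.2,-4,0],-3],[[-3,-5.5,0],-4],[[-3.8,-7,0],-5],[[-4.6,-8.5,0],-6],[[-5.4,-10,0],-7],[[-6.2,-11.2,0],-8],[[-6.7,-12.1,0],-9],[[-6.94,-12.47,0],-9.9],[[-6.94,-12.47,0],-9.9],[[-6.94,-12.47,0],-9.9],[[-6.94,-12.47,0],-9.9]]' 50
python3 - <<'E'
from h import *
o=monitor.get_obs();print(o["position"],psi())
im,c=look("wrist","w24")
for th in(28,36,42): grip(im,c,4,97,exp=(433,-113),th=th)
for r,z in((50,0),(50,41)):
  for p in proj(circ(433,-113,r,z),c).round().astype(int): im[p[1],p[0]]=(255,0,0)
cv2.imwrite("pics/w24.png",cv2.resize(im[...,::-1],None,fx=1.5,fy=1.5))
E
```

```text
time: 35.55
position: [433.1, -112.3, 192.3]
tcp_rot: [0.998, 0.07, -0.0, -0.0]
force: [0.0, 0.3, -0.4]
gripper_width: 0.499
[ 433.08554636 -112.28785248  192.30603289] -81.95978143245017
grip comp [249 155  13  52 473] mean [ 435.7 -111.8] rect c [ 435.7 -111.9] [51.9 12.1] yaw 8.8 len [12.5 53.6]
grip comp [249 155  14  52 668] mean [ 436.3 -112.1] rect c [ 435.8 -112.5] [51.9 13.2] yaw 8.6 len [12.7 52.9]
grip comp [249 155  14  52 679] mean [ 436.1 -112.1] rect c [ 435.8 -112.5] [51.9 13.2] yaw 8.5 len [12.9 53.1]
```

View pics/w24.png

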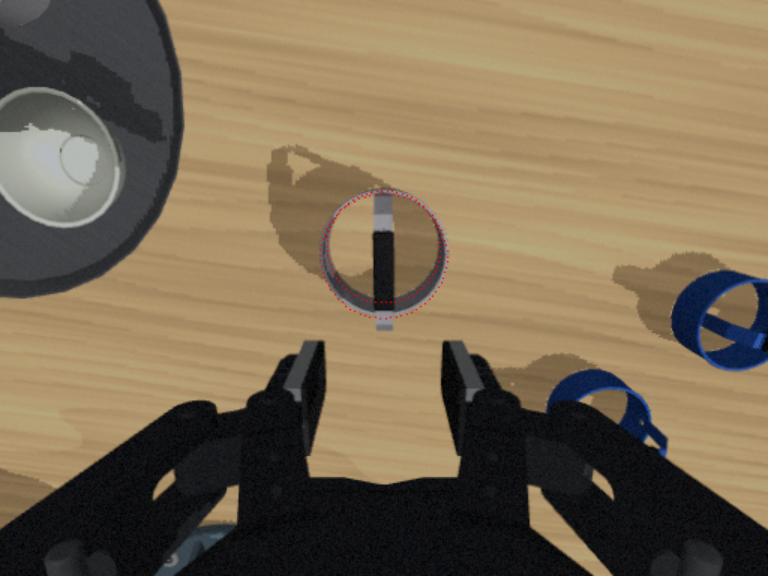

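```bash
python3 -m inch '[[[0.12,0.03,-1.5],0],[[0.12,0.03,-3],0],[[0.12,0.03,-4.2],0],[[0.12,0.03,-5],0],[[0.12,0.03,-5.42],0],[[0.12,0.03,-5.42],0],[[0.12,0.03,-5.42],0],[[0.12,0.03,-5.42],0]]' 45 40
python3 -m inch '[[[0,0,0],0],[[0,0,0],0],[[0,0,0],0],[[0,0,0],0],[[0,0,0],0],[[0,0,0],0]]' 0 40
python3 -m inch '[[[0,0,0.5],0],[[0,0,1.5],0],[[0,0,3],0],[[0,0,5],0],[[0,0,6],0],[[0,0,6],0],[[0,0,6],0]]'
python3 - <<'E'
from h import *
o=monitor.get_obs();print(o["position"],psi())
im,c=look("side","s25"); cv2.imwrite("pics/s25.png",cv2.resize(im[80:280,150:350,::-1],None,fx=2.5,fy=2.5))
E
```

```text
time: 36.4
position: [437.3, -112.8, 58.7]
tcp_rot: [0.998, 0.069, 0.001, 0.001]
force: [-0.6, -0.4, -0.1]
gripper_width: 0.448
time: 37.0
position: [436.8, -112.4, 58.1]
tcp_rot: [0.998, 0.069, 0.001, 0.0]
force: [0.3, 1.4, 6.3]
gripper_width: 0.145
time: 37.7
position: [435.9, -112.4, 207.6]
tcp_rot: [0.998, 0.069, 0.0, 0.0]
force: [-1.2, 0.6, -1.6]
gripper_width: 0.151
[ 435.9050591  -112.35153386  207.61282047] -82.11372660004078
```

View pics/s25.png

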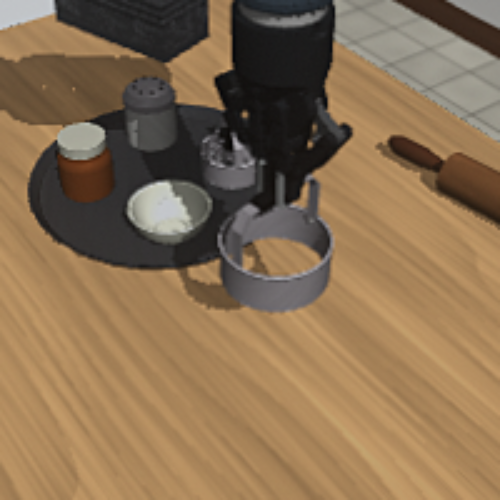

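```bash
python3 -m inch '[[[0.5,0.9,0],0],[[1.2,2.2,0],0],[[2,3.7,0],0],[[2.8,5.2,0],0],[[3.6,6.6,0],0],[[4.4,8,0],0],[[5.2,9.5,0],0],[[6,11,0],0],[[6.5,11.9,0],0],[[6.82,12.44,0],0],[[6.82,12.44,0],0],[[6.82,12.44,0],0],[[6.82,12.44,-1],0],[[6.82,12.44,-1.8],0],[[6.82,12.44,-2.2],0],[[6.82,12.44,-2.2],0],[[6.82,12.44,-2.2],0]]'
python3 - <<'E'
from h import *
o=monitor.get_obs();print(o["position"],psi()); b=o["position"][2]-58.1
im,c=look("wrist","w26")
for x,y,r,z,col in((*o["position"][:2],50,b,(255,0,0)),(*o["position"][:2],50,b+41,(255,0,0)),(606.7,198.8,41,37,(0,255,0))):
  for p in proj(circ(x,y,r,z),c).round().astype(int): im[p[1],p[0]]=col
cv2.imwrite("pics/w26.png",cv2.resize(im[90:320,130:380,::-1],None,fx=2.5,fy=2.5))
im,c=look("side","s26"); cv2.imwrite("pics/s26.png",cv2.resize(im[60:200,150:350,::-1],None,fx=3.5,fy=3.5))
E
```

```text
time: 39.45
position: [606.8, 198.1, 152.9]
tcp_rot: [0.998, 0.068, 0.0, 0.0]
force: [0.7, 0.4, -1.2]
gripper_width: 0.15
[606.81188411 198.11292784 152.94009742] -82.14913868490571
```

View pics/w26.png

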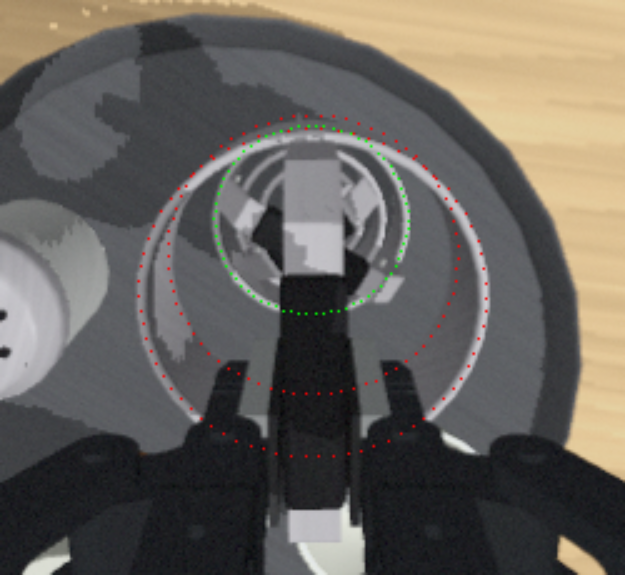

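View pics/s26.png

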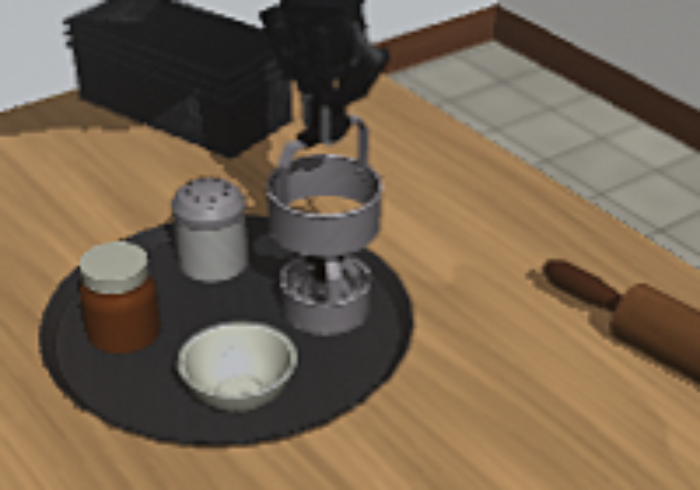

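c4 is over the nest, aligned to about 1–2 mm and clear of everything. Lowering.

```bash
python3 -m inch '[[[0,0,-0.5],0],[[0,0,-1],0],[[0,0,-1.5],0],[[0,0,-2],0],[[0,0,-2.5],0],[[0,0,-3],0],[[0,0,-3.4],0],[[0,0,-3.4],0],[[0,0,-3.4],0]]'
python3 -m inch '[[[0,0,-0.05],0],[[0,0,-0.1],0],[[0,0,-0.16],0],[[0,0,-0.16],0]]'
python3 -m inch '[[[0,0,-0.04],0],[[0,0,-0.04],0]]'
python3 -m inch '[[[0,0,-0.04],0],[[0,0,-0.04],0]]'
```

```text
time: 40.45
position: [606.6, 198.7, 67.2]
tcp_rot: [0.998, 0.069, -0.0, 0.0]
force: [-0.2, 0.5, -0.0]
gripper_width: 0.15
time: 40.85
position: [606.6, 198.6, 63.4]
tcp_rot: [0.998, 0.069, 0.0, -0.0]
force: [-1.0, 0.5, -1.1]
gripper_width: 0.15
time: 41.05
position: [606.5, 198.6, 62.3]
tcp_rot: [0.998, 0.069, -0.0, 0.0]
force: [-0.2, -0.0, -1.4]
gripper_width: 0.148
time: 41.25
position: [606.7, 198.8, 61.5]
tcp_rot: [0.998, 0.069, 0.0, -0.0]
force: [-0.4, 0.4, -1.2]
gripper_width: 0.152
```

```bash
python3 -m inch '[[[0,0,-0.03],0],[[0,0,-0.03],0]]'
python3 -m inch '[[[0,0,-0.02],0],[[0,0,-0.02],0]]'
```

```text
time: 41.45
position: [606.9, 199.0, 61.3]
tcp_rot: [0.998, 0.069, 0.0, -0.0]
force: [-2.2, 1.4, 4.1]
gripper_width: 0.148
time: 41.65
position: [606.9, 199.1, 61.2]
tcp_rot: [0.998, 0.069, 0.0, -0.0]
force: [-2.7, 1.5, 6.1]
gripper_width: 0.151
```

```bash
python3 -m inch '[[[0,0,0],0],[[0,0,0],0],[[0,0,0],0],[[0,0,0],0],[[0,0,0],0]]' 38 40
python3 -m inch '[[[0,0,0.5],0],[[0,0,1.5],0],[[0,0,3],0],[[0,0,5],0],[[0,0,6],0],[[0,0,6],0],[[0,0,6],0]]'
python3 - <<'E'
from h import *
o=monitor.get_obs();print(o["position"],psi())
im,c=look("wrist","w27")
for r,z in((50,3),(50,44)):
  for p in proj(circ(606.7,198.8,r,z),c).round().astype(int): im[p[1],p[0]]=(255,0,0)
cv2.imwrite("pics/w27.png",cv2.resize(im[...,::-1],None,fx=1.5,fy=1.5))
im,c=look("side","s27"); 
for r,z in((50,3),(50,44)):
  for p in proj(circ(606.7,198.8,r,z),c).round().astype(int): im[p[1],p[0]]=(255,0,0)
cv2.imwrite("pics/s27.png",cv2.resize(im[60:200,150:350,::-1],None,fx=3.5,fy=3.5))
E
```

```text
time: 42.15
position: [606.5, 198.5, 59.9]
tcp_rot: [0.998, 0.069, -0.0, 0.0]
force: [-0.5, 0.1, -0.4]
gripper_width: 0.381
time: 42.85
position: [607.0, 198.7, 211.6]
tcp_rot: [0.998, 0.069, 0.001, -0.0]
force: [-0.9, -0.2, -0.8]
gripper_width: 0.382
[607.0084118  198.72133469 211.56927969] -82.11258534434062
```

View pics/w27.png

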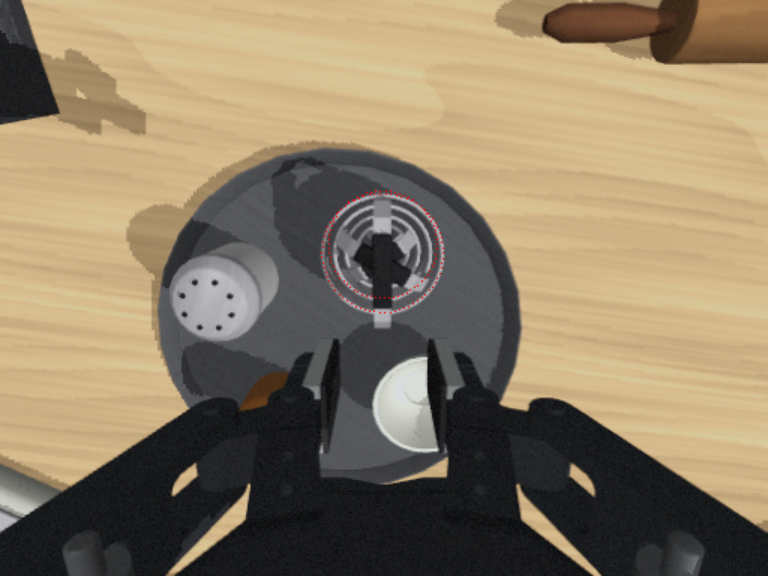

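View pics/s27.png

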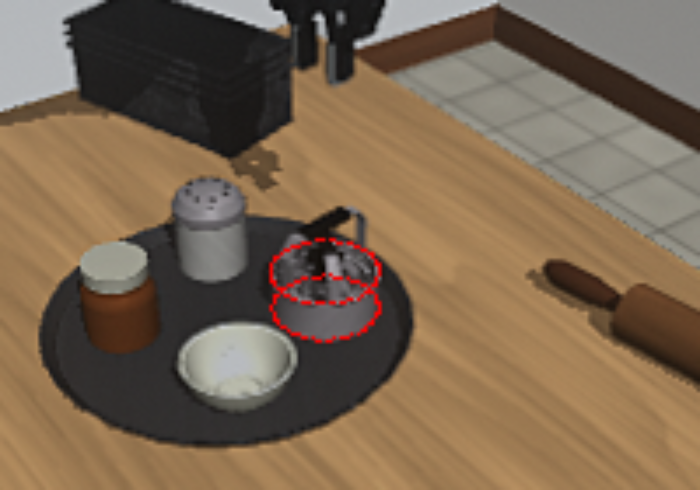

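The four rings are nested concentrically and flat, and c4 matches its projected ring in both views. Shaker, jar and bowl look unmoved. Handing in.

```bash
python3 -c "
from bench import sign_off; print(sign_off())"
```

```text
the job is handed in; nothing more can be done
None
```

All four steel cutters stand nested on the clear side of the tray, smallest inside to largest outside. I handed the job in at about 43 s of the 128 s; `sign_off()` gave no verdict.

- **Placing:** the nest is at about (607, 199) mm, roughly 93 mm from my estimate of the tray centre. Each cutter was lowered until it touched the tray floor, with a contact force of at most about 6 N, and then released. I never touched the blue look-alikes.
- **First grasp missed:** the real fingertips sit about 28 mm behind the reported TCP at grip width, so the fingers closed above the smallest cutter's grip. I measured the offset with a gentle touch on clear bench (about 33 N at most). The next try held, as did every later grasp.
- **Tray position:** my first estimate was about 6 mm off, so I corrected it by eye from the wrist view before placing anything.
- **Last checks:** in the final wrist and side pictures the rings look concentric and level, with the largest matching its predicted outline to about 1–2 mm. The fingers are clear. The shaker, jar and bowl look unmoved in the pictures, but I did not measure their positions at the end.

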